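Refit the axle of a two-lane tube roller rest

ROBOT

A 6-joint arm with a two-finger parallel gripper is mounted at the origin on a cart in front of the work surface, level with it; the furniture and walls round the work are solid. World frame = base frame: x ahead of the robot, y to its left, z up, the work surface at z = 0. Lengths are in m, angles in rad, forces in N, time in s.
With the tool pointing down it reaches from about 0.25 to 0.725 m from the base axis. Payload 4 kg.
Tool frame: the origin (TCP) lies midway between the tips of the shut fingers; the grasp point (between the pads) lies bot.pinch_z behind it (bot.pinch_z is the distance from the TCP to the grasp point, in m); z points along the fingers, y is the direction in which the jaws open and shut (so a half turn about z gives the same grasp; the last joint's range is limited). The gripper opens to 85 mm and grips with 20 to 120 N. Pads are 22 mm wide; open, the fingers measure 114 mm over their backs; the gripper's body (76 mm by 85 mm) begins 54 mm behind the grasp point. The pads swing forward as they close: fully open they stand 13 mm farther back than shut.
Start: joints at [1.247, 0.241, 0.005, 1.335, 0, 1.571], TCP at [0.159, 0.474, 0.231] pointing down, gripper open.
Joint ranges: [-2.72, 2.72], [-1.05, 1.87], [-1.09, 1.28], [-1.99, 2.15], [-1.42, 1.44], [-3.14, 3.14]. Speed limits (rad/s): [2.79, 2.79, 3.14, 3.14, 3.14, 3.14].

INTERFACE

Orientations are given as a unit quaternion [x, y, z, w].
In Python, from workcell import bot gives the robot as it stands. The module is installed in compiled form; this text tells all that it offers.
- The arm moves only by the tool move_arm, never from a script. Its argument "series" is a list that holds one entry, the list of rows, each a list of 7 numbers: the shift along the world's x, y, z in cm, then the turn, a rotation vector about the world's x, y, z in degrees, then the opening, from 0 (shut) to 1 (fully open). A call has exactly 5 rows; each row shifts and turns the pose as measured when the row begins; what a row does not reach is not made up. A row lasts 1/10 s, in which the tool goes at most 50 mm and 8.59 degrees, less where a joint would pass 70% of its speed; a pose out of reach is approached as far as the arm can. A call with a gripper value outside its range is refused whole. The fingers move at their own pace and stop on an object; the grip force is fixed at half the most. Time passes only in rows, so rows that do not move let the fingers close, or fill a call up. It gives the time, the measured TCP pose, the force and the opening at its end, in the units of the state.
- bot.get_obs(): the state, without advancing time (a new reading comes with each control period).
- bot.camera(name): name is "scene" or "top" or "wrist"; returns (picture, depth): 400x640x3 uint8, red, green, blue; 400x640 float32, m along the optical axis (not along the pixel's ray), 0 where there is no reading.
- bot.camera_info(name): a dict with "vfov" (degrees; the focal length in pixels is half the picture's height over the tangent of half this angle, whatever the lens; pixels are square), "cx", "cy" (the principal point, pixels), "k1" (the pictures are not rectified: a ray, as slopes to the right and down, at radius r is drawn at 1 + k1 r^2 times it, then the intrinsics apply), "cam_to_world" (4x4, takes a point from camera to world coordinates); the wrist camera has in their place "tool_from_camera" (4x4, takes a point from camera to tool coordinates, whose origin is the TCP and whose axes are the flange's). Camera axes: x right, y down, z forward; pixel columns grow to the right and rows downward; lengths in m; the calibration is good to about 2 mm. A picture is of the moment at which its call begins: read the wrist's pose just before it. camera_info takes no time and is no camera call.
- bot.job_done(): hands the job in, once; it reports no verdict.
Trained networks look in the newest picture that a camera, given by its name, has taken for a name from the list of things; names that differ only in an ending like _2 or _b are one class to them, and where a whole thing is asked for, a point or a joint stands for the part that bears it (a point fixed in the world has none). Each returns a list of dicts, best first, with "confidence" (0 to 1); they miss things now and then, are a little off and sometimes report something else, mostly with a low value. They report only what shows in the picture. A call takes as long as a camera call. They do not tell look-alikes from the thing itself.
- bot.find_in(camera, target): "at" ([x, y, z] in m, in world coordinates, good to about 4 mm: the middle of the surface that is visible of it).
The state is a dict: "clock": time; "joint_pos": joint angles; "joint_vel": joint speeds; "tau": joint torques, N m; "eef_pos": TCP position; "tool_rot": TCP orientation; "ft_force": force on the tool from outside, world axes, zero at the start; "ft_torque": the same for the moment, N m; "grip_width": finger opening in m.
Only numpy, scipy, OpenCV 4.12 (cv2) and the standard library are available. Lean on these libraries where they do the work, as an engineer would, in place of code of your own. Each camera call takes 0.05 s, during which the arm holds its last target.

TASK

The roller rest by the torch is being put back together: set the loose roller down gently in the empty left-hand bay, then take the axle off the fire brick and thread it from the right through the right cheek, roller, middle cheek, roller and left cheek until its head sits flat against the right cheek. The middle cheek is slack and may be a little out of line, so feel for its bore and draw it back into line with the axle; never ram it. Let go of everything and leave the two frit jars where they are.

Things in the scene. Friction and masses are not known exactly. Their poses are not given: they have to be found in the camera images.
- roller_rest: Roller rest, screwed down: blue-grey base plate 104 (x) x 172 (y) x 10 mm, origin at its underside's centre, and three upright cheeks 8 mm thick, up to 80 mm wide, 81 mm high, at y = -58, 0, +58 mm, with two 50 mm bays between, open above, in front and behind. +y (to the robot's left) is the way the axle goes in, z up. Bore line: x = 0, 62 mm above the bench.
- mouth (a point): Where the axle goes in: bore centre on the outer face of the right cheek; axes as the rest. The cheek bores are 16 mm across, at y = 0 to 8, 58 to 66 (middle cheek, see middle) and 116 to 124 mm from here. Two 10 mm tie rods run along y through all cheeks at x = -19 and +19 mm, 29 mm below the bore line; their ends and nuts stick 5 mm out of the outer cheeks, up to 21 mm below the bore line.
- middle (a point): Nominal place of the middle cheek's bore, 62 mm along +y from mouth (fixed, axes as the rest). The middle cheek is a bare aluminium bearing plate that slides along the rest's x between guide strips, held only by 2.5 N of friction: it starts anywhere up to 8 mm in front of or behind this point. Its real position is not reported; the nose finds its bore only within 2 to 3 mm.
- near_bay (a point): Centre of the right-hand bay on the bore line, 33 mm along +y from mouth, axes as the rest. The fitted roller lies here, loose, 3 mm play either way along y. A roller in a bay rests on the tie rods with its bore 2 mm BELOW the cheek bores; the axle's tapered nose has to lift it by 0.5 mm.
- far_bay (a point): Centre of the left-hand, empty bay on the bore line, 91 mm along +y from mouth, axes as the rest. A roller set down here on the tie rods has its centre 2 mm below this point and its own y axis along the rest's y.
- exit (a point): Bore centre on the outer face of the left cheek, 124 mm along +y from mouth, axes as the rest. The nose stands 18 mm out of here when the axle is home.
- loose_roller_center (a point): Centre of the loose roller standing on the bench left of the rest, axis (own y, either end alike) level 28 mm up: dark graphite, brass bushes, 44 mm long, rims 56 mm across and 7 mm wide at both ends, between them a tread 30 mm long and 50 mm across, bore 17 mm right through; 0.11 to 0.22 kg. Grasp across the tread from above. It can roll, so its x and z may point anywhere square to y.
- fitted_roller_center (a point): Centre of the roller in the right-hand bay, same shape as the loose one, its y axis along the rest's.
- axle_mid (a point): Middle of the axle's shank on its axis. Bright steel pin lying level along the brick, axis 29 mm above the bench: shank 14 mm across from y = -71 to +71 mm (own frame), the last 10 mm at the nose (+y) tapering to 11.5 mm across; flat head 30 mm across from y = -79 to -71 mm, just past the brick's end. Centre of mass 15 mm towards the head; 0.16 to 0.26 kg. It can roll: x and z point anywhere square to y.
- axle_nose (a point): Tip of the axle's tapered nose, 71 mm from axle_mid.
- axle_shoulder (a point): Centre of the under-face of the axle's head, 71 mm from axle_mid the other way; it lies against the right cheek at mouth when the axle is home.
- brick: Pale fire-brick rod rest right of the roller rest, fixed, 50 (x) x 120 (y) x 22 mm, origin at the centre of its underside; the axle lies along its y, nose to the left.
- frit_jar_2: Small jar with teal contents and white lid, 48 mm across, 74 mm high, behind the rest. Leave alone.
- frit_jar_3: Small jar with red contents and red lid, 52 mm across, 62 mm high, behind and right of the rest. Leave alone.
Not all that is in view belongs to the job. Leave any pink look-alike of the part that bears axle_mid alone. Leave any blue look-alike of the part that bears loose_roller_center alone.

How it is judged:
By the outcome, as a careful person would: the job done as asked, in the order asked, and still so for the second after the job is handed in, with the robot touching nothing.
It also fails if it takes over 67 s, if anything falls off the work surface, if the arm or the gripper's body presses on something with over 40 N, if the wrist force passes 120 N, or if a joint passes its speed limit or range.

## Working session

There is one attempt and no reset: what is moved stays moved. The work goes in short steps, Python scripts to look and compute and a tool call to move; the robot and the scene stay as the last step left them, time stands still between calls to the robot, and variables do not carry over. Pictures are saved under pics/ and viewed, and the job is handed in when it is done.

Besides the shell and the picture viewer there is one more tool, called after ">>>" by a JSON object that holds its "name" and its "arguments", one argument or row to a line. move_arm: Moves the arm, as the interface text tells. Its arguments: {"type":"object","properties":{"series":{"type":"array","items":{"type":"array","items":{"type":"array","items":{"type":"number"}}}}},"required":["series"]}

```bash
mkdir -p pics; ls; cat > h.py <<'E'
import numpy as np, cv2
from workcell import bot
from scipy.spatial.transform import Rotation as R
def save(n,p,crop=None,s=1):
    if crop: p=p[crop[1]:crop[3],crop[0]:crop[2]]
    if s!=1: p=cv2.resize(p,None,fx=s,fy=s,interpolation=cv2.INTER_CUBIC)
    cv2.imwrite('pics/'+n+'.png',p[:,:,::-1])
def T(name,obs=None):
    i=bot.camera_info(name)
    if 'cam_to_world' in i: return i,np.array(i['cam_to_world'])
    M=np.eye(4);M[:3,:3]=R.from_quat(obs['tool_rot']).as_matrix();M[:3,3]=obs['eef_pos']
    return i,M@np.array(i['tool_from_camera'])
def unproj(i,M,u,v,d):
    f=200/np.tan(np.radians(i['vfov'])/2)
    a=np.array([(np.asarray(u,float)-i['cx'])/f,(np.asarray(v,float)-i['cy'])/f])
    b=a.copy()
    for _ in range(20): b=a/(1+i['k1']*(b**2).sum(0))
    p=np.stack([b[0]*d,b[1]*d,np.asarray(d)],-1)
    return p@M[:3,:3].T+M[:3,3]
def cloud(i,M,d):
    v,u=np.mgrid[0:400,0:640]
    return unproj(i,M,u,v,d)
def proj(i,M,P):
    f=200/np.tan(np.radians(i['vfov'])/2)
    q=(np.asarray(P)-M[:3,3])@M[:3,:3]
    s=q[...,:2]/q[...,2:]; r=(s**2).sum(-1,keepdims=True)
    s=s*(1+i['k1']*r)
    return s*f+[i['cx'],i['cy']]
E
python3 - <<'E'
from h import *
o=bot.get_obs(); print(o, bot.pinch_z)
for n in ['scene','top']:
    p,d=bot.camera(n); save(n+'0',p); np.save(n+'0d.npy',d); np.save(n+'0p.npy',p)
    i,M=T(n); print(n,i['vfov'],i['cx'],i['cy'],i['k1'],M.round(3).tolist())
    for t in ['roller_rest','loose_roller_center','axle_mid','brick','frit_jar_2','axle_nose','axle_shoulder','mouth','middle']:
        print(t,[(np.round(x['at'],4).tolist(),round(x['confidence'],2),proj(i,M,x['at']).round().tolist()) for x in bot.find_in(n,t)])
E
```

```text
pics
{'clock': 0.0, 'joint_pos': array([1.24700797e+00, 2.41425189e-01, 3.70932049e-03, 1.33519779e+00,
       9.10956723e-06, 1.57078206e+00]), 'joint_vel': array([ 4.65459437e-04, -1.86910181e-03, -6.43073718e-04, -1.24143341e-03,
        2.45615637e-05,  2.07809800e-03]), 'tau': array([-4.98429272e-04, -3.72320259e+01,  2.52406400e+01,  1.70990301e-02,
       -1.28187949e-04, -1.37556643e-06]), 'eef_pos': array([0.15887425, 0.47341357, 0.23040117]), 'tool_rot': array([ 1.61180782e-01,  9.86924331e-01, -1.04408755e-03, -1.75146883e-04]), 'ft_force': array([-0.27639325, -0.58944282, -0.05011133]), 'ft_torque': array([-0.04513727, -0.00036564, -0.01222884]), 'grip_width': 0.0856662856052548} 0.0187
scene 56.61062853575259 324.28838781284315 194.14331669749097 -0.030288874779137862 [[0.791, 0.515, -0.33, 0.944], [0.612, -0.655, 0.444, -0.503], [0.013, -0.553, -0.833, 0.955], [0.0, 0.0, 0.0, 1.0]]
roller_rest [([0.5868, 0.0618, 0.0118], 0.61, [341.0, 184.0])]
loose_roller_center [([0.585, 0.0644, 0.0135], 0.73, [341.0, 182.0]), ([0.4973, 0.3625, 0.0449], 0.64, [372.0, 110.0]), ([0.5125
[... 1364 characters left out ...]
0.3359, 0.0348], 0.89, [431.0, 227.0]), ([0.4728, -0.118, 0.0162], 0.52, [350.0, 236.0])]
brick [([0.4899, -0.3293, 0.0213], 0.73, [427.0, 231.0])]
frit_jar_2 [([0.7365, -0.1028, 0.0639], 0.88, [346.0, 138.0]), ([0.494, -0.3286, 0.0228], 0.69, [427.0, 230.0]), ([0.6886, 0.2038, 0.0766], 0.61, [232.0, 152.0]), ([0.498, -0.3347, 0.0338], 0.2, [430.0, 228.0])]
axle_nose [([0.4993, -0.3326, 0.0319], 0.68, [429.0, 228.0]), ([0.4751, -0.1185, 0.0145], 0.51, [350.0, 236.0])]
axle_shoulder [([0.4766, -0.1193, 0.0122], 0.82, [350.0, 235.0]), ([0.4986, -0.337, 0.037], 0.7, [431.0, 228.0])]
mouth [([0.5642, 0.091, 0.0109], 0.69, [274.0, 202.0])]
middle [([0.5669, 0.0972, 0.0145], 0.97, [272.0, 201.0])]
```

View pics/scene0.png

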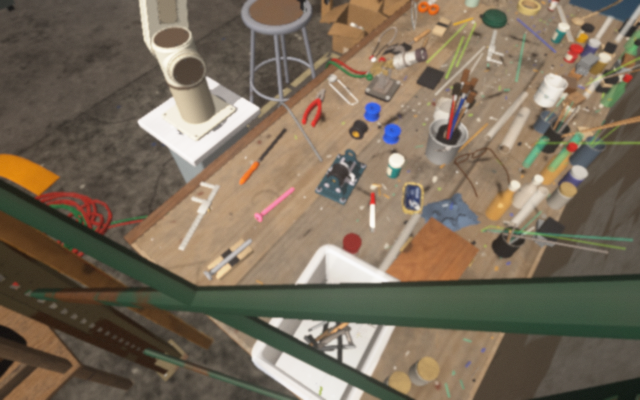

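View pics/top0.png

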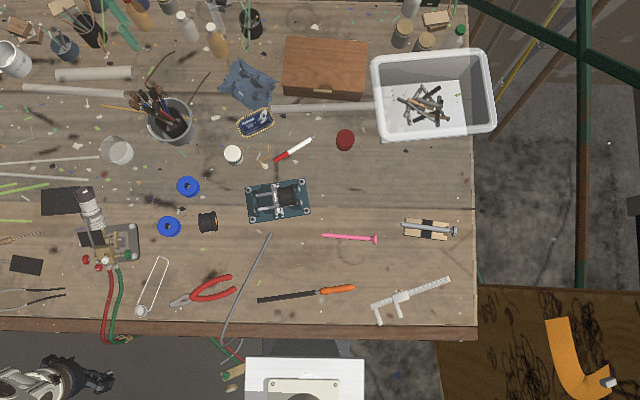

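```bash
python3 - <<'E'
from h import *
p=np.load('top0p.npy'); save('topc',p,(140,120,480,270),2.3)
p=np.load('scene0p.npy'); save('scc',p,(180,60,440,300),2.5)
E
```

```text
(no output)
```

View pics/topc.png

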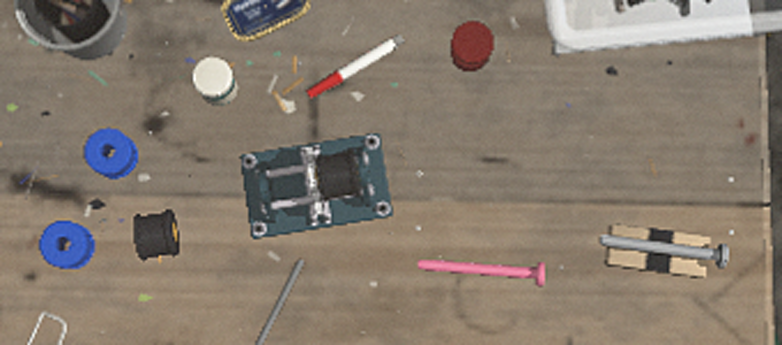

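View pics/scc.png

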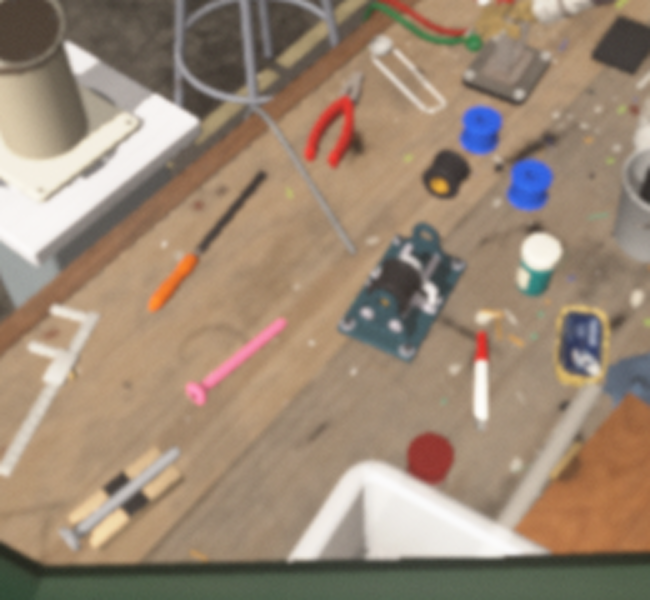

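Candidates in the top image are:
- **Roller:** dark graphite at (208,222). The blue ones at (188,186) and (168,226) are look-alikes.
- **Axle:** steel on the brick at (430,228). The pink one at (350,237) is a look-alike.

I choose the dark roller and the steel axle. Next I measure them from depth.

```bash
python3 - <<'E'
from h import *
i=bot.camera_info('wrist'); print({k:np.round(v,4).tolist() for k,v in i.items()})
i,M=T('top'); d=np.load('top0d.npy'); C=cloud(i,M,d)
print('bench',np.median(C[255:270,300:340,2]),(d==0).mean())
# rest points
def box(x0,x1,y0,y1,z0,z1):
    m=(C[...,0]>x0)&(C[...,0]<x1)&(C[...,1]>y0)&(C[...,1]<y1)&(C[...,2]>z0)&(C[...,2]<z1)&(d>0); return C[m]
q=box(.45,.68,-.03,.2,.006,.014); r=cv2.minAreaRect((q[:,:2]*1000).astype(np.float32)); print('plate',r)
q=box(.45,.68,-.03,.2,.006,.1); r=cv2.minAreaRect((q[:,:2]*1000).astype(np.float32)); print('plate all',r)
q=box(.45,.55,.22,.31,.02,.1); r=cv2.minAreaRect((q[:,:2]*1000).astype(np.float32)); print('roller',r,q[:,2].max())
q=box(.44,.56,-.43,-.24,.026,.06); r=cv2.minAreaRect((q[:,:2]*1000).astype(np.float32)); print('axle',r,q[:,2].max(),len(q))
E
```

```text
{'vfov': 61.4809, 'cx': 318.2575, 'cy': 200.7829, 'k1': -0.0546, 'tool_from_camera': [[-0.0004, -0.9583, -0.2857, 0.0733], [1.0, -0.0001, -0.0009, -0.0002], [0.0008, -0.2857, 0.9583, -0.1427], [0.0, 0.0, 0.0, 1.0]]}
bench 0.0006680659559574753 0.0039296875
plate ((565.2808837890625, 86.98700714111328), (229.19281005859375, 224.86166381835938), 0.22799326479434967)
plate all ((565.1605224609375, 87.02505493164062), (229.63307189941406, 224.93870544433594), 0.22799326479434967)
roller ((503.1896057128906, 268.4828186035156), (53.34755325317383, 44.638641357421875), 9.77334976196289) 0.06214886410996856
axle ((497.8907470703125, -329.2879333496094), (148.9062957763672, 48.381500244140625), 84.28726959228516) 0.048578739089365275 366
```

>>> {"name": "move_arm", "arguments": {
  "series": [
    [[3.6,-3.4,0.2,0,0,-6.3,1],[3.6,-3.4,0.2,0,0,-6.3,1],[3.6,-3.4,0.2,0,0,-6.3,1],[3.6,-3.4,0.2,0,0,-6.3,1],[3.6,-3.4,0.2,0,0,-6.3,1]]
  ]
}}

```text
clock: 1.5
eef_pos: [0.3385, 0.3043, 0.2411]
tool_rot: [0.425, 0.905, 0.002, 0.0]
ft_force: [0.8, 0.2, 0.2]
grip_width: 0.0857
```

>>> {"name": "move_arm", "arguments": {
  "series": [
    [[3.6,-3.4,0.2,0,0,-6.3,1],[3.6,-3.4,0.2,0,0,-6.3,1],[3.6,-3.4,0.2,0,0,-6.3,1],[3.6,-3.4,0.2,0,0,-6.3,1],[3.6,-3.4,0.2,0,0,-6.3,1]]
  ]
}}

```text
clock: 2.0
eef_pos: [0.5193, 0.1314, 0.2525]
tool_rot: [0.664, 0.748, 0.003, 0.001]
ft_force: [0.3, 0.9, 0.5]
grip_width: 0.0854
```

```bash
python3 - <<'E'
from h import *
o=bot.get_obs(); p,d=bot.camera('wrist'); i,M=T('wrist',o)
print(o['eef_pos'],R.from_quat(o['tool_rot']).as_euler('ZYX',degrees=True))
np.savez('w1.npz',p=p,d=d,M=M); save('w1',p,None,1.25)
E
```

```text
[0.51926662 0.13141504 0.25245181] [ 9.67808690e+01 -1.38182224e-01  1.79613165e+02]
```

View pics/w1.png

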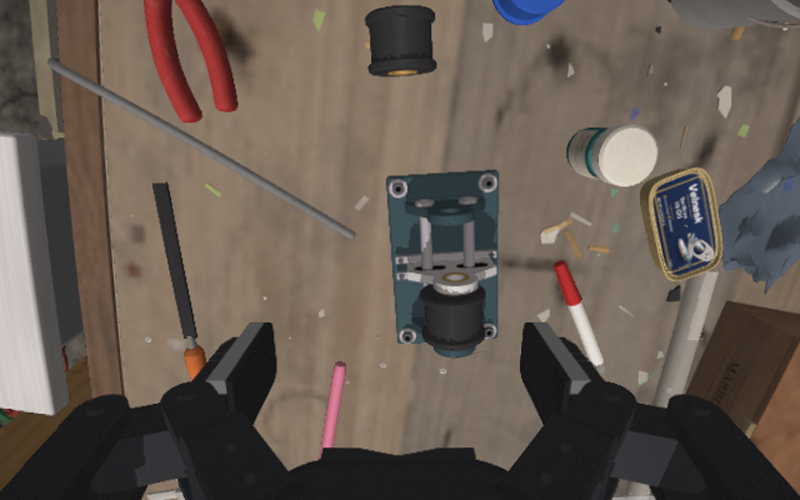

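Wrist view (800-px scale): the dark roller is at (400,40). The rest spans (387–498, 170–345), with the fitted roller at (453,318) and the middle cheek's bore ring at (456,280). Now I fit the poses.

```bash
python3 - <<'E'
from h import *
z=np.load('w1.npz'); p,d,M=z['p'],z['d'],z['M']; i=bot.camera_info('wrist'); C=cloud(i,M,d)
hsv=cv2.cvtColor(p,cv2.COLOR_RGB2HSV).astype(int)
print('px samples',hsv[205//1,322],hsv[160,318],p[160,318])
print('bench z',np.median(C[130:150,250:280,2]))
# plate: bluish & z 5..16
m=(hsv[...,0]>85)&(hsv[...,0]<115)&(hsv[...,1]>60)&(C[...,2]>.004)&(C[...,2]<.017)
v,u=np.mgrid[0:400,0:640]; m&=(u>290)&(u<410)&(v>120)&(v<290)
q=C[m]; print(len(q),np.median(q[:,2]))
k=cv2.morphologyEx(m.astype(np.uint8),cv2.MORPH_OPEN,np.ones((2,2)))
q=C[k>0]; print('plate',cv2.minAreaRect((q[:,:2]*1000).astype(np.float32)))
# screws by pixel (640 scale) at z~.012
for (a,b) in [(398,188),(488,183),(407,337),(490,331)]:
    a/=1.25;b/=1.25
    print(unproj(i,M,a,b,d[int(round(b)),int(round(a))]).round(4))
# roller cloud
m=(C[...,2]>.02)&(C[...,2]<.065)&(u>285)&(u<355)&(v<65)&(hsv[...,2]<110)
q=C[m];print('roller',len(q),q.min(0),q.max(0),cv2.minAreaRect((q[:,:2]*1000).astype(np.float32)))
save('w1rest',p,(295,125,415,295),3.5); save('w1rol',p,(280,0,370,70),6)
import json
for h in [.055,.065,.075,.079]:
    m=(np.abs(C[...,2]-h)<.004)&(u>290)&(u<410)&(v>120)&(v<290); q=C[m]; print(h,len(q))
E
```

```text
px samples [170  13 119] [98 77 86] [60 79 86]
bench z 0.00034655884346546095
4668 0.009933911310641363
plate ((569.853759765625, 102.77224731445312), (103.8184814453125, 219.6245880126953), 10.480048179626465)
[0.5179 0.1507 0.0166]
[0.5979 0.1647 0.0165]
[0.5443 0.0042 0.0178]
[0.6264 0.0194 0.0164]
roller 2713 [0.47490385 0.24219911 0.02012219] [0.53561468 0.29443391 0.05808792] ((505.3980712890625, 268.4331359863281), (55.114070892333984, 44.70407485961914), 9.952804565429688)
0.055 311
0.065 284
0.075 979
0.079 1426
```

View pics/w1rest.png

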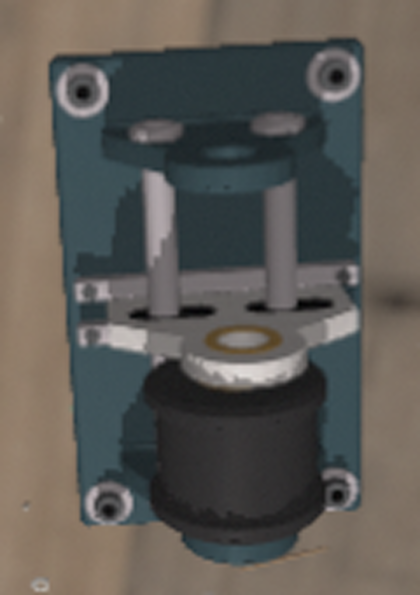

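View pics/w1rol.png

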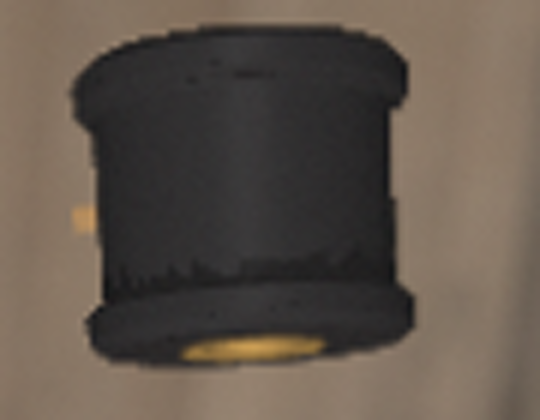

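```bash
cat > fit.py <<'E'
from h import *
z=np.load('w1.npz'); p,d,M=z['p'],z['d'],z['M']; i=bot.camera_info('wrist'); C=cloud(i,M,d)
hsv=cv2.cvtColor(p,cv2.COLOR_RGB2HSV).astype(int)
v,u=np.mgrid[0:400,0:640]; roi=(u>290)&(u<410)&(v>120)&(v<295)
yaw=np.radians(10.4); ex=np.array([np.cos(yaw),np.sin(yaw)]); ey=np.array([-np.sin(yaw),np.cos(yaw)])
c=np.array([.5716,.0848])
X=(C[...,:2]-c)@ex; Y=(C[...,:2]-c)@ey; Z=C[...,2]
E
python3 - <<'E'
from fit import *
m=roi&(Z>.006)&(Z<.014)
# plate edges by row in Y
for y0 in np.arange(-.08,.081,.02):
    s=m&(abs(Y-y0)<.004); x=X[s]; 
    if len(x)>20: print('Y',round(y0,3),np.percentile(x,[1,99]).round(4),len(x))
for x0 in [-.045,-.04,.04,.045]:
    s=m&(abs(X-x0)<.003); y=Y[s]; print('X',x0,np.percentile(y,[1,99]).round(4))
# top arcs
for nm,a,b in [('left',.045,.075),('mid',-.02,.02),('right',-.075,-.045)]:
    for h in [.078]:
        s=roi&(Y>a)&(Y<b)&(Z>h)&(Z<.085); print(nm,len(X[s]),np.percentile(X[s],[1,50,99]).round(4),np.percentile(Y[s],[1,50,99]).round(4),Z[s].max())
for h in [.07,.075]:
  for nm,a,b in [('left',.045,.075),('mid',-.02,.02)]:
    s=roi&(Y>a)&(Y<b)&(abs(Z-h)<.002); print(nm,h,X[s].min().round(4),X[s].max().round(4))
# rods
s=roi&(Y>.012)&(Y<.05)&(Z>.034)&(Z<.042); x=X[s]; print('rods',np.median(x[x<0]),np.median(x[x>0]),len(x))
for sg in(-1,1):
    t=s&(X*sg>0); q=np.polyfit(Y[t],X[t],1); print('slope deg',np.degrees(q[0]))
# fitted roller
s=roi&(Z>.06)&(Y<-.0)&(Y>-.056)&(p.sum(2)<180); print('froller',np.percentile(X[s],[1,50,99]).round(4),np.percentile(Y[s],[1,99]).round(4),Z[s].max())
# mid ring brass
s=roi&(hsv[...,0]>12)&(hsv[...,0]<28)&(hsv[...,1]>70)&(v>210)&(v<240); print('brass',s.sum(),X[s].min(),X[s].max(),np.median(Y[s]),np.percentile(Z[s],[0,5,50,95]))
E
```

```text
Y -0.08 [-0.0513  0.0503] 92
Y -0.06 [-0.0513  0.05  ] 138
Y -0.04 [-0.0513  0.0499] 181
Y -0.02 [-0.0511  0.0495] 189
Y 0.0 [-0.0511  0.0511] 82
Y 0.02 [-0.0509  0.0504] 439
Y 0.04 [-0.0516  0.0496] 306
Y 0.06 [-0.0516  0.0511] 328
Y 0.08 [-0.051   0.0497] 616
X -0.045 [-0.0826  0.0842]
X -0.04 [-0.0791  0.0846]
X 0.04 [-0.0718  0.0832]
X 0.045 [-0.0838  0.0835]
left 180 [-0.0109 -0.0001  0.0106] [0.0532 0.0574 0.0611] 0.08263983761234517
mid 438 [-0.0197  0.0009  0.0204] [-0.0198 -0.0092  0.0031] 0.08498792939243177
right 240 [-0.0209 -0.0024  0.0198] [-0.0632 -0.0503 -0.0451] 0.08499469556731193
left 0.07 -0.018 0.0178
mid 0.07 -0.0263 0.0264
left 0.075 -0.0154 0.0151
mid 0.075 -0.0244 0.0245
rods -0.019313667660361737 0.018564321780777757 515
slope deg -1.1044882722483327
slope deg 1.3191009322343705
froller [-0.0264 -0.0029  0.0248] [-0.0513 -0.0084] 0.08974466728369929
brass 304 -0.08287815105249374 0.01331781762636497 -0.012672082551087299 [-0.00234906 -0.00086673  0.00067071  0.07161792]
```

```bash
python3 - <<'E'
from fit import *
s=roi&(Y>-.0065)&(Y<.006)&(Z>.045)&(p.sum(2)>250)
for a in np.arange(.046,.084,.004):
    t=s&(Z>=a)&(Z<a+.004); 
    if t.sum()>4: print(round(a,3),t.sum(),X[t].min().round(4),X[t].max().round(4),((X[t].min()+X[t].max())/2).round(4))
# wide bits
s=roi&(Y>-.006)&(Y<.012)&(Z>.018)&(p.sum(2)>250)&(Z<.046)
for a in np.arange(.018,.046,.004):
    t=s&(Z>=a)&(Z<a+.004); 
    if t.sum()>4: print(round(a,3),t.sum(),X[t].min().round(4),X[t].max().round(4),((X[t].min()+X[t].max())/2).round(4), Y[t].mean())
b=roi&(hsv[...,0]>10)&(hsv[...,0]<30)&(hsv[...,1]>70)&(Z>.04); print('brass',b.sum(),X[b].min(),X[b].max(),Y[b].mean(),Z[b].min(),Z[b].max())
# pixel ellipse of ring: brass px
print(u[b].min(),u[b].max(),v[b].min(),v[b].max())
E
```

```text
0.046 131 -0.0288 0.0333 0.0023
0.05 112 -0.0235 0.0281 0.0023
0.054 62 -0.0162 0.0208 0.0023
0.058 20 -0.0154 0.0207 0.0027
0.062 19 -0.0159 0.0214 0.0027
0.066 42 -0.0161 0.0206 0.0022
0.07 69 -0.0144 0.02 0.0028
0.074 93 -0.0117 0.0172 0.0028
0.078 151 -0.009 0.0132 0.0021
0.018 96 -0.0457 0.0463 0.0003 0.004842418205225142
0.022 54 -0.0366 0.0407 0.002 0.0029513465639987016
0.026 24 -0.0367 0.0407 0.002 0.003046075996361751
0.03 27 -0.0369 0.0412 0.0021 0.003345471619115389
0.034 119 -0.0373 0.0419 0.0023 0.006754748963835336
0.038 115 -0.0373 0.0429 0.0028 0.002249699612570786
0.042 135 -0.034 0.0387 0.0023 0.0011727076117627792
brass 92 -0.039835587320658804 0.01331781762636497 0.006921311821085303 0.051378509024311736 0.3953230534013074
291 382 218 287
```

>>> {"name": "move_arm", "arguments": {
  "series": [
    [[-0.28,2.74,-3.0,0,0,0.7,1],[-0.28,2.74,-3.0,0,0,0.7,1],[-0.28,2.74,-3.0,0,0,0.7,1],[-0.28,2.74,-3.0,0,0,0.7,1],[-0.28,2.74,-3.0,0,0,0.7,1]]
  ]
}}

```text
clock: 2.55
eef_pos: [0.5182, 0.2607, 0.103]
tool_rot: [0.65, 0.76, 0.01, 0.009]
ft_force: [1.0, -0.7, 0.6]
grip_width: 0.0856
```

```bash
python3 - <<'E'
from h import *
o=bot.get_obs(); p,d=bot.camera('wrist'); i,M=T('wrist',o)
print(o['eef_pos'],R.from_quat(o['tool_rot']).as_euler('ZYX',degrees=True))
np.savez('w2.npz',p=p,d=d,M=M); save('w2',p,None,1.25)
C=cloud(i,M,d); v,u=np.mgrid[0:400,0:640]
c=np.array([.5054,.2684]); r=np.hypot(C[...,0]-c[0],C[...,1]-c[1])
m=(r<.045)&(C[...,2]>.012)&(C[...,2]<.062)&(p.sum(2)<300)
q=C[m]; print(len(q),q[:,2].max(),cv2.minAreaRect((q[:,:2]*1000).astype(np.float32)))
E
```

```text
[0.51817044 0.26066246 0.10296475] [9.88780568e+01 4.67409179e-02 1.78497368e+02]
6159 0.05731558313444218 ((506.17852783203125, 269.0990905761719), (55.65131759643555, 45.012916564941406), 10.289284706115723)
```

View pics/w2.png

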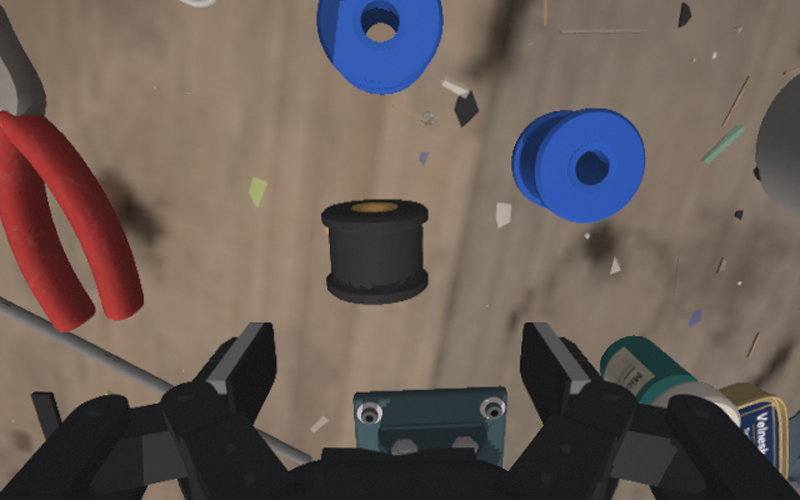

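```bash
cat >> h.py <<'E'
def goal(x,y,z,jaw):
    """jaw: angle deg of tool y (0..) tool z down; prints total shift cm & rotvec deg"""
    o=bot.get_obs(); a=np.radians(jaw)
    ty=np.array([np.cos(a),np.sin(a),0]); tz=np.array([0,0,-1.]); tx=np.cross(ty,tz)
    G=R.from_matrix(np.stack([tx,ty,tz],1)); Q=R.from_quat(o['tool_rot'])
    print('clock',round(o['clock'],2),'d cm',(100*(np.array([x,y,z])-o['eef_pos'])).round(2),'rot',np.degrees((G*Q.inv()).as_rotvec()).round(2),'F',o['ft_force'].round(1),'w',o['grip_width'].round(4),'q',o['joint_pos'].round(2))
E
python3 -c "
from h import *
goal(.5062,.2691,.012,10.3)"
```

```text
Traceback (most recent call last):
  File "h.py", line 34, in goal
    print('clock',round(o['clock'],2),'d cm',(100*(np.array([x,y,z])-o['eef_pos'])).round(2),'rot',np.degrees((G*Q.inv()).as_rotvec()).round(2),'F',o['ft_force'].round(1),'w',o['grip_width'].round(4),'q',o['joint_pos'].round(2))
                                                                                                                                                                               ^^^^^^^^^^^^^^^^^^^^^
AttributeError: 'float' object has no attribute 'round'
```

```bash
sed -i "s/o\['grip_width'\].round(4)/round(o['grip_width'],4)/" h.py
python3 -c "
from h import *
goal(.5062,.2691,.012,10.3)"
```

```text
clock 2.6 d cm [-0.82  0.56 -8.51] rot [-0.16  1.01  1.15] F [ 0.1  2.2 -3. ] w 0.0857 q [ 0.48  0.47 -0.03  1.06 -0.01  1.89]
```

>>> {"name": "move_arm", "arguments": {
  "series": [
    [[-0.8,0.55,-1.0,-0.1,1.0,1.1,1],[0,0,-2.0,0,0,0,1],[0,0,-2,0,0,0,1],[0,0,-1.5,0,0,0,1],[0,0,-0.5,0,0,0,1]]
  ]
}}

```text
clock: 3.1
eef_pos: [0.5033, 0.2714, 0.0235]
tool_rot: [0.638, 0.77, -0.001, -0.002]
ft_force: [0.2, 0.4, 0.3]
grip_width: 0.0859
```

```bash
python3 -c "
from h import *
goal(.5062,.2691,.012,10.3)"
```

```text
clock 3.1 d cm [ 0.29 -0.23 -1.15] rot [-0.02 -0.28 -0.44] F [0.2 0.4 0.3] w 0.0859 q [ 0.49  0.55 -0.1   0.92  0.    1.88]
```

>>> {"name": "move_arm", "arguments": {
  "series": [
    [[0.25,-0.2,-0.8,0,-0.3,-0.4,1],[0,0,-0.1,0,0,0,1],[0,0,0,0,0,0,1],[0,0,0,0,0,0,1],[0,0,0,0,0,0,1]]
  ]
}}

```text
clock: 3.6
eef_pos: [0.5074, 0.2693, 0.0162]
tool_rot: [0.641, 0.768, 0.002, 0.001]
ft_force: [0.7, -0.8, 0.5]
grip_width: 0.0854
```

```bash
python3 -c "
from h import *
goal(.5062,.2691,.012,10.3)"
```

```text
clock 3.6 d cm [-0.12 -0.02 -0.42] rot [-0.12  0.19  0.02] F [ 0.7 -0.8  0.5] w 0.0854 q [ 0.49  0.56 -0.11  0.89  0.    1.88]
```

Good alignment. A last small lowering, then close.

>>> {"name": "move_arm", "arguments": {
  "series": [
    [[-0.1,0,-0.35,0,0,0,1],[0,0,0,0,0,0,0],[0,0,0,0,0,0,0],[0,0,0,0,0,0,0],[0,0,0,0,0,0,0]]
  ]
}}

```text
clock: 4.1
eef_pos: [0.5075, 0.2699, 0.0142]
tool_rot: [0.641, 0.768, 0.003, 0.001]
ft_force: [0.3, -0.1, -0.9]
grip_width: 0.0484
```

>>> {"name": "move_arm", "arguments": {
  "series": [
    [[0,0,0,0,0,0,0],[0,0,0,0,0,0,0],[0,0,0,0,0,0,0],[0,0,0.5,0,0,0,0],[0,0,1.5,0,0,0,0]]
  ]
}}

```text
clock: 4.6
eef_pos: [0.505, 0.2687, 0.032]
tool_rot: [0.641, 0.768, 0.0, -0.0]
ft_force: [0.2, -0.8, -1.6]
grip_width: 0.0478
```

```bash
python3 -c "
from h import *
goal(.5062,.2691,.012,10.3)"
```

```text
clock 4.6 d cm [ 0.12  0.04 -2.  ] rot [-0.03  0.02  0.  ] F [ 0.2 -0.8 -1.6] w 0.0478 q [ 0.49  0.54 -0.1   0.93  0.    1.88]
```

>>> {"name": "move_arm", "arguments": {
  "series": [
    [[0,0,4,0,0,0,0],[0.5,-1.5,3.5,0,0,0,0],[1.3,-3.2,2,0,0,0,0],[1.3,-3.4,0,0,0,0,0],[1.2,-3.2,0,0,0,0,0]]
  ]
}}

```text
clock: 5.1
eef_pos: [0.5465, 0.1564, 0.1321]
tool_rot: [0.637, 0.771, 0.0, -0.0]
ft_force: [0.4, 0.1, -1.8]
grip_width: 0.0481
```

```bash
python3 -c "
from h import *
goal(.5660,.1129,.125,10.4)"
```

```text
clock 5.1 d cm [ 1.95 -4.35 -0.71] rot [-0.03  0.   -0.48] F [ 0.4  0.1 -1.8] w 0.0481 q [0.28 0.43 0.02 1.15 0.   1.66]
```

>>> {"name": "move_arm", "arguments": {
  "series": [
    [[1.3,-3.0,-0.4,0,0,-0.3,0],[0.3,-0.6,0,0,0,0,0],[0,0,0,0,0,0,0],[0,0,0,0,0,0,0],[0,0,0,0,0,0,0]]
  ]
}}

```text
clock: 5.6
eef_pos: [0.5632, 0.1162, 0.1289]
tool_rot: [0.641, 0.768, 0.0, -0.0]
ft_force: [-0.3, 0.0, -1.5]
grip_width: 0.0485
```

```bash
python3 -c "
from h import *
o=bot.get_obs(); p,d=bot.camera('wrist'); i,M=T('wrist',o)
np.savez('w3.npz',p=p,d=d,M=M); save('w3',p,None,1.25)
goal(.5660,.1129,.125,10.4)"
```

```text
clock 5.65 d cm [ 0.29 -0.35 -0.39] rot [-0.04 -0.02  0.1 ] F [-0.6  0.7 -2.1] w 0.0482 q [0.2  0.45 0.03 1.15 0.   1.59]
```

View pics/w3.png

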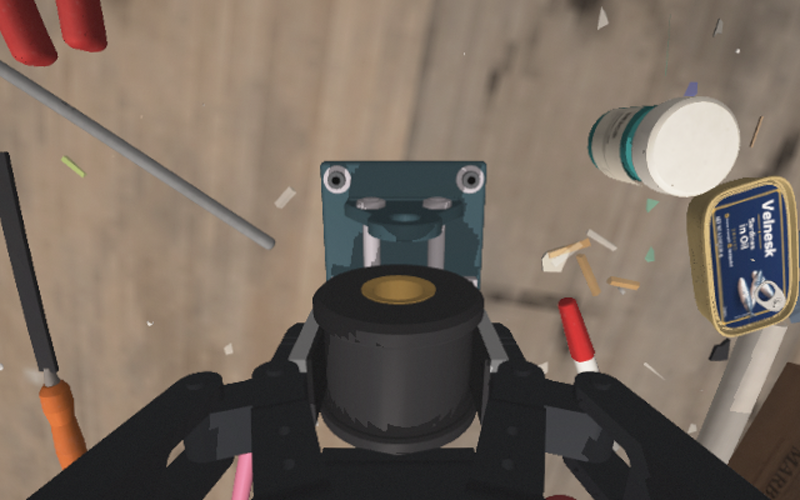

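```bash
sed -i "s/np.load('w1.npz')/np.load(__import__('os').environ.get('W','w1')+'.npz')/" fit.py; W=w3 python3 - <<'E'
from fit import *
roi=(u>230)&(u<410)&(v>110)
m=roi&(Z>.006)&(Z<.014)
for y0 in [.07,.08]:
    s=m&(abs(Y-y0)<.004)&(abs(X)<.06); print('plate',np.percentile(X[s],[1,99]).round(4),s.sum())
s=roi&(Y>.04)&(Y<.075)&(Z>.079)&(Z<.084); print('leftcheek top',np.percentile(X[s],[1,50,99]).round(4),np.percentile(Y[s],[1,50,99]).round(4),s.sum())
for h in [.07,.075]:
    s=roi&(Y>.045)&(Y<.075)&(abs(Z-h)<.002);print(h,X[s].min(),X[s].max(),s.sum())
s=roi&(Z>.10)&(Z<.18)&(p.sum(2)<200)&(abs(X)<.03)&(v<300)
b=roi&(hsv[...,0]>10)&(hsv[...,0]<30)&(hsv[...,1]>90)&(Z>.1); print('brass',np.percentile(X[b],[1,50,99]).round(4),np.percentile(Z[b],[1,50,99]).round(4),np.median(Y[b]).round(4))
o=bot.get_obs(); t=o['eef_pos'][:2]-c; print('tcp X,Y',t@ex,t@ey)
E
```

```text
plate [-0.0503  0.0503] 1174
plate [-0.0507  0.0498] 1319
leftcheek top [-0.0086  0.0001  0.009 ] [0.0532 0.0573 0.0611] 373
0.07 -0.017724413679983737 0.01838674425814073 124
0.075 -0.015538987387709782 0.016102244658853807 227
brass [-0.0146 -0.0032  0.0084] [0.1312 0.1365 0.1556] 0.0537
tcp X,Y -0.002652613953964815 0.03260553936440059
```

>>> {"name": "move_arm", "arguments": {
  "series": [
    [[0.32,-0.3,-0.5,0,0,0,0],[0,0,-0.8,0,0,0,0],[0,0,-0.8,0,0,0,0],[0,0,0,0,0,0,0],[0,0,0,0,0,0,0]]
  ]
}}

```text
clock: 6.15
eef_pos: [0.565, 0.1161, 0.1051]
tool_rot: [0.639, 0.769, -0.0, -0.001]
ft_force: [0.6, 0.2, -0.8]
grip_width: 0.0484
```

```bash
python3 -c "
from h import *
o=bot.get_obs(); p,d=bot.camera('wrist'); i,M=T('wrist',o)
np.savez('w4.npz',p=p,d=d,M=M); save('w4',p,(220,100,440,400),2)
goal(.5664,.1127,.046,10.4)"
W=w4 python3 - <<'E'
from fit import *
roi=(u>230)&(u<410)&(v>110)
s=roi&(Y>.04)&(Y<.075)&(Z>.079)&(Z<.084)&(v<270); print('leftcheek top',np.percentile(X[s],[1,50,99]).round(4),np.percentile(Y[s],[1,50,99]).round(4),s.sum())
b=roi&(hsv[...,0]>10)&(hsv[...,0]<30)&(hsv[...,1]>90)&(Z>.08); print('brass',np.percentile(X[b],[1,50,99]).round(4),np.percentile(Z[b],[1,50,99]).round(4),np.median(Y[b]).round(4))
o=bot.get_obs(); t=o['eef_pos'][:2]-c; print('tcp X,Y',t@ex,t@ey)
E
```

```text
clock 6.2 d cm [ 0.16 -0.33 -5.9 ] rot [-0.04 -0.16 -0.18] F [ 0.3  0.2 -1.8] w 0.0482 q [0.2  0.47 0.   1.1  0.   1.59]
leftcheek top [-0.0085  0.0004  0.0089] [0.053  0.0574 0.0611] 468
brass [-0.0129 -0.0015  0.0101] [0.107  0.1128 0.1316] 0.0532
tcp X,Y -0.0010471393588328845 0.031917362676095185
```

View pics/w4.png

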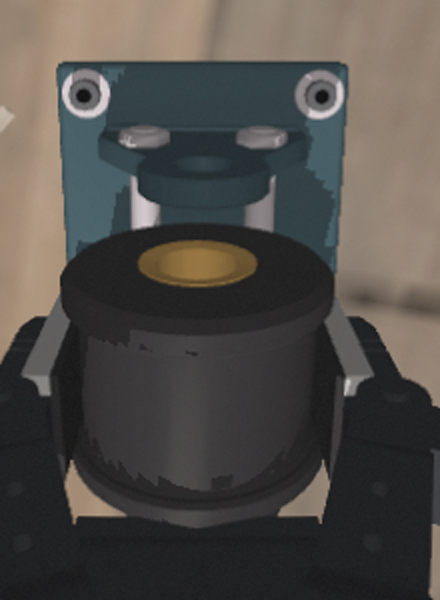

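>>> {"name": "move_arm", "arguments": {
  "series": [
    [[0.18,-0.28,0,0,-0.1,0,0],[0,0,0,0,0,0,0],[0,0,0,0,0,0,0],[0,0,0,0,0,0,0],[0,0,0,0,0,0,0]]
  ]
}}

```text
clock: 6.7
eef_pos: [0.5675, 0.1128, 0.1059]
tool_rot: [0.639, 0.769, 0.001, 0.0]
ft_force: [-0.5, 0.0, -0.9]
grip_width: 0.0484
```

>>> {"name": "move_arm", "arguments": {
  "series": [
    [[-0.07,0.07,-1.0,0,0,0,0],[0,0,-1.5,0,0,0,0],[0,0,-1.0,0,0,0,0],[0,0,-0.3,0,0,0,0],[0,0,0,0,0,0,0]]
  ]
}}

```text
clock: 7.25
eef_pos: [0.5663, 0.1137, 0.0651]
tool_rot: [0.639, 0.769, 0.001, -0.0]
ft_force: [-0.0, -0.2, -2.4]
grip_width: 0.0484
```

```bash
bash chk.sh w6
```

```text
clock 7.3 d cm [ 0.   -0.1  -1.93] rot [-0.06  0.05 -0.16] F [ 0.8 -0.  -2.3] w 0.0485 q [ 0.2   0.51 -0.05  1.01  0.    1.58]
leftcheek top [-0.0296  0.0005  0.0291] [0.0402 0.0547 0.0611] 1287
brass [-0.0122 -0.0007  0.011 ] [0.0697 0.0752 0.0918] 0.0504
tcp X,Y 4.0429151124210316e-05 0.029380774123144306
```

>>> {"name": "move_arm", "arguments": {
  "series": [
    [[0.02,0,-0.6,0,0,0,0],[0,0,-0.5,0,0,0,0],[0,0,-0.2,0,0,0,0],[0,0,0,0,0,0,0],[0,0,0,0,0,0,0]]
  ]
}}

```text
clock: 7.8
eef_pos: [0.5678, 0.114, 0.0525]
tool_rot: [0.639, 0.769, 0.002, 0.001]
ft_force: [-1.0, 0.7, -1.3]
grip_width: 0.0482
```

>>> {"name": "move_arm", "arguments": {
  "series": [
    [[0,0,-0.15,0,0,0,0],[0,0,-0.1,0,0,0,0],[0,0,-0.1,0,0,0,0],[0,0,0,0,0,0,0],[0,0,0,0,0,0,0]]
  ]
}}

```text
clock: 8.3
eef_pos: [0.5682, 0.114, 0.0493]
tool_rot: [0.639, 0.769, 0.002, 0.001]
ft_force: [1.2, 0.3, -1.1]
grip_width: 0.0482
```

>>> {"name": "move_arm", "arguments": {
  "series": [
    [[-0.12,-0.02,-0.1,0,0,0,0],[0,0,-0.1,0,0,0,0],[0,0,-0.1,0,0,0,0],[0,0,0,0,0,0,0],[0,0,0,0,0,0,0]]
  ]
}}

```text
clock: 8.8
eef_pos: [0.5671, 0.1138, 0.0462]
tool_rot: [0.639, 0.769, 0.002, 0.001]
ft_force: [0.0, 0.2, -0.3]
grip_width: 0.048
```

```bash
bash chk.sh w7
```

```text
clock 8.85 d cm [-0.07 -0.11 -0.02] rot [-0.11  0.29 -0.16] F [-0.1 -0.3 -1.3] w 0.0484 q [ 0.2   0.53 -0.07  0.96  0.    1.58]
leftcheek top [-0.0196  0.0002  0.0199] [0.0452 0.0513 0.061 ] 2137Traceback (most recent call last):
  File "<stdin>", line 9, in <module>
    return _quantile_unchecked(
        a, q, axis, out, overwrite_input, method, keepdims, weights)
    return _ureduce(a,
                    func=_quantile_ureduce_func,
    ...<5 lines>...
                    overwrite_input=overwrite_input,
                    method=method)
    r = func(a, **kwargs)
    result = _quantile(arr,
                       quantiles=q,
    ...<2 lines>...
                       out=out,
                       weights=wgt)
    slices_having_nans = np.isnan(arr[-1, ...])
                                  ~~~^^^^^^^^^
IndexError: index -1 is out of bounds for axis 0 with size 0
```

```bash
W=w7 python3 - <<'E'
from fit import *
s=(abs(X)<.006)&(Y>.005)&(Y<.0535)&(Z>.07)&(Z<.12)&(p.sum(2)<250)
print(np.percentile(Z[s],[5,50,95]),s.sum())
for a in np.arange(.0,.056,.004):
    t=s&(abs(Y-a)<.002)
    if t.sum()>5: print(a.round(3),np.median(Z[t]).round(4))
save('w7',p,(220,100,440,400),2)
E
```

```text
[0.08024281 0.08512087 0.08822183] 3930
0.008 0.0877
0.012 0.0875
0.016 0.0851
0.02 0.0848
0.024 0.0848
0.028 0.0849
0.032 0.0849
0.036 0.0849
0.04 0.0849
0.044 0.0874
0.048 0.0876
0.052 0.082
```

View pics/w7.png

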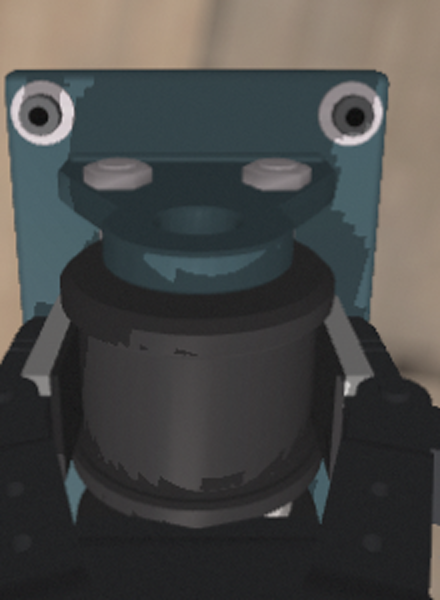

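The roller top reads 88 mm at the rims and 85 mm at the tread. That puts its centre at 60 mm, so it is seated. Now I release and rise.

>>> {"name": "move_arm", "arguments": {
  "series": [
    [[0,0,0,0,0,0,0.7],[0,0,0,0,0,0,0.8],[0,0,0,0,0,0,0.9],[0,0,0,0,0,0,1],[0,0,0,0,0,0,1]]
  ]
}}

```text
clock: 9.35
eef_pos: [0.5682, 0.1141, 0.0474]
tool_rot: [0.639, 0.769, 0.003, 0.002]
ft_force: [0.1, -0.5, 0.9]
grip_width: 0.0856
```

>>> {"name": "move_arm", "arguments": {
  "series": [
    [[0,0,1.5,0,0,0,1],[0,0,3,0,0,0,1],[0,0,4,0,0,0,1],[-0.3,-1.0,4,0,0,0,1],[-0.5,-3.0,3,0,0,0,1]]
  ]
}}

```text
clock: 9.85
eef_pos: [0.5549, 0.0752, 0.2009]
tool_rot: [0.637, 0.771, -0.001, -0.002]
ft_force: [0.6, -0.1, -0.6]
grip_width: 0.0856
```

```bash
python3 - <<'E'
from h import *
o=bot.get_obs(); p,d=bot.camera('wrist'); i,M=T('wrist',o)
np.savez('w8.npz',p=p,d=d,M=M); save('w8',p,None,1.25)
goal(.5,-.27,.25,4)
E
```

```text
clock 9.9 d cm [ -5.63 -34.01   4.37] rot [ 0.14  0.09 -6.56] F [ 0.3 -1.6  3.1] w 0.0853 q [ 0.13  0.37  0.12  1.32 -0.    1.51]
```

View pics/w8.png

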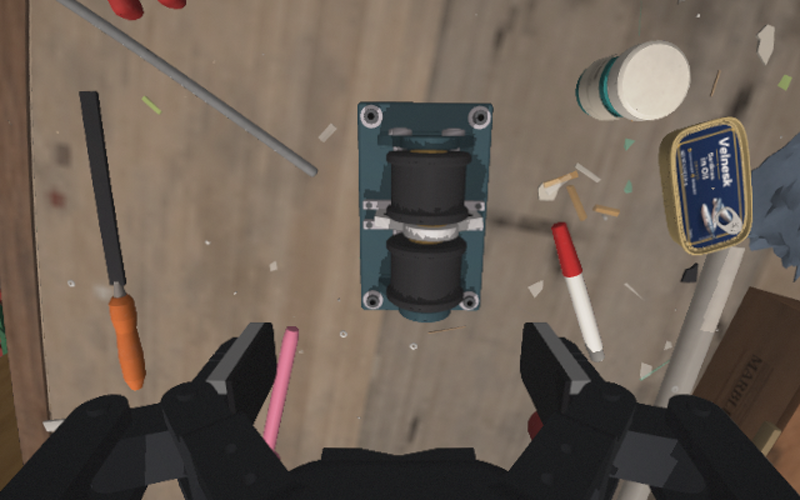

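>>> {"name": "move_arm", "arguments": {
  "series": [
    [[-0.6,-4.8,0.3,0,0,-2,1],[-0.6,-4.8,0.3,0,0,-2,1],[-0.6,-4.8,0.3,0,0,-2,1],[-0.6,-4.8,0.3,0,0,-2,1],[-0.6,-4.8,0.3,0,0,-2,1]]
  ]
}}

```text
clock: 10.4
eef_pos: [0.5278, -0.1695, 0.2252]
tool_rot: [0.702, 0.712, 0.003, 0.005]
ft_force: [0.8, 0.2, -0.8]
grip_width: 0.0849
```

>>> {"name": "move_arm", "arguments": {
  "series": [
    [[-0.6,-4.8,0,0,0,-2,1],[-0.6,-4.8,0,0,0,-2,1],[-0.6,-3,0,0,0,-2,1],[0,0,0,0,0,0,1],[0,0,0,0,0,0,1]]
  ]
}}

```text
clock: 10.9
eef_pos: [0.5065, -0.307, 0.2248]
tool_rot: [0.744, 0.668, 0.003, 0.007]
ft_force: [0.0, 0.3, -0.3]
grip_width: 0.0855
```

```bash
python3 - <<'E'
from h import *
o=bot.get_obs(); p,d=bot.camera('wrist'); i,M=T('wrist',o)
np.savez('w9.npz',p=p,d=d,M=M); save('w9',p,None,1.25)
goal(.5,-.30,.22,-5.7)
E
```

```text
clock 10.95 d cm [-0.65  0.67 -0.48] rot [0.38 0.75 0.38] F [-0.   0.2  0.2] w 0.0856 q [-0.55  0.42  0.24  1.38  0.    1.13]
```

View pics/w9.png

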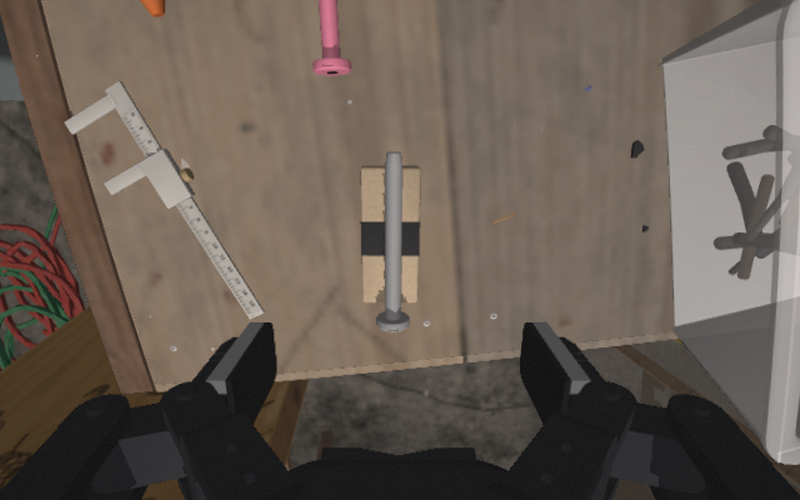

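```bash
python3 - <<'E'
from h import *
z=np.load('w9.npz'); p,d,M=z['p'],z['d'],z['M']; i=bot.camera_info('wrist'); C=cloud(i,M,d)
v,u=np.mgrid[0:400,0:640]; roi=(u>280)&(u<350)&(v>110)&(v<270)
Z=C[...,2]
m=roi&(Z>.0265)&(Z<.042)
q=C[m]; print(len(q))
# shank fit: by top ridge
b=np.polyfit(q[:,1],q[:,0],1)
for _ in range(3):
    res=q[:,0]-np.polyval(b,q[:,1]); k=abs(res)<.009; b=np.polyfit(q[k,1],q[k,0],1)
print('dx/dy',b, 'yaw',-np.degrees(np.arctan(b[0])), 'topz',np.percentile(q[k,2],[50,98]))
print('y range',np.percentile(q[k,1],[0,.5,99.5,100]).round(4))
w=np.abs(C[...,0]-np.polyval(b,C[...,1]))<.018
for y0 in np.arange(-.425,-.24,.005):
    t=w&roi&(abs(C[...,1]-y0)<.0025)&(Z>.005)
    if t.sum()>5: print(y0.round(3),t.sum(),C[t][:,0].min().round(4),C[t][:,0].max().round(4),Z[t].max().round(4), Z[t].min().round(4))
br=roi&(Z>.016)&(Z<.0255); print('brick',cv2.minAreaRect((C[br][:,:2]*1000).astype(np.float32)))
tr=(u>400)&(Z>.02)&(C[...,0]<.8); print('tray minx',np.percentile(C[tr][:,0],[.5,2]),C[tr][:,2].max())
E
```

```text
1992
dx/dy [0.11543376 0.5399739 ] yaw -6.58472358135674 topz [0.03495385 0.03891262]
y range [-0.4042 -0.3989 -0.256  -0.2551]
-0.405 16 0.4913 0.5077 0.0434 0.0342
-0.4 113 0.4795 0.5085 0.0453 0.0234
-0.395 214 0.4798 0.5076 0.0456 0.0182
-0.39 56 0.4882 0.511 0.0377 0.02
-0.385 101 0.4778 0.5136 0.0369 0.0206
-0.38 141 0.4779 0.514 0.037 0.0193
-0.375 141 0.4784 0.5146 0.0367 0.0204
-0.37 138 0.4791 0.515 0.037 0.0205
-0.365 143 0.4798 0.5155 0.0368 0.0201
-0.36 145 0.4805 0.5161 0.037 0.0201
-0.355 145 0.4811 0.5165 0.0376 0.0206
-0.35 150 0.4817 0.5171 0.0371 0.0202
-0.345 144 0.4823 0.5175 0.0372 0.0206
-0.34 142 0.4829 0.5179 0.0375 0.0213
-0.335 151 0.4835 0.5195 0.0372 0.0204
-0.33 160 0.4841 0.52 0.0371 0.0209
-0.325 157 0.4848 0.5203 0.0374 0.0209
-0.32 156 0.4854 0.5209 0.0375 0.0211
-0.315 163 0.486 0.5214 0.0377 0.0202
-0.31 162 0.4868 0.5219 0.037 0.0202
-0.305 163 0.4872 0.5224 0.0373 0.0196
-0.3 163 0.488 0.523 0.037 0.0205
-0.295 166 0.4885 0.5234 0.0376 0.0204
-0.29 172 0.4892 0.5238 0.0371 0.0198
-0.285 163 0.4899 0.5244 0.0369 0.0196
-0.28 172 0.4904 0.5257 0.0369 0.0201
-0.275 179 0.49 0.5263 0.0373 0.0205
-0.27 186 0.4906 0.5266 0.0369 0.0076
-0.265 113 0.4912 0.5159 0.037 0.0099
-0.26 67 0.5032 0.5164 0.0363 0.0295
-0.255 31 0.5048 0.5157 0.036 0.0292
brick ((499.388427734375, -331.58245849609375), (130.10523986816406, 50.568424224853516), 83.61981964111328)
tray minx [0.51199075 0.52806334] 0.36717507636475055
```

>>> {"name": "move_arm", "arguments": {
  "series": [
    [[-0.2,-1.9,-2.5,0.2,0.4,-0.2,1],[-0.2,-1.9,-3.5,0.1,0.3,-0.2,1],[-0.2,-1.9,-3.5,0,0,0,1],[-0.2,-0.8,-1.5,0,0,0,1],[0,0,0,0,0,0,1]]
  ]
}}

```text
clock: 11.45
eef_pos: [0.5027, -0.3653, 0.1139]
tool_rot: [0.741, 0.671, 0.002, 0.003]
ft_force: [-0.3, 0.3, 0.6]
grip_width: 0.0854
```

```bash
python3 - <<'E'
from h import *
o=bot.get_obs(); p,d=bot.camera('wrist'); i,M=T('wrist',o)
np.savez('w10.npz',p=p,d=d,M=M); save('w10',p,None,1.25)
goal(.4960,-.3807,.0235,-6.5)
C=cloud(i,M,d);Z=C[...,2]
v,u=np.mgrid[0:400,0:640]; roi=(u>240)&(u<400)&(v<380)
w=(np.abs(C[...,0]-.54-.1154*C[...,1])<.018)&(C[...,1]<-.25)&roi
xs=[];ys=[]
for y0 in np.arange(-.41,-.25,.005):
    t=w&(abs(C[...,1]-y0)<.0025)&(Z>.027)
    if t.sum()>5:
        a=C[t][:,0]; xs.append((a.min()+a.max())/2); ys.append(y0); print(y0.round(3),a.min().round(4),a.max().round(4),Z[t].max().round(4))
b=np.polyfit(ys,xs,1); print(b,-np.degrees(np.arctan(b[0])))
E
```

```text
clock 11.5 d cm [-0.72 -1.58 -9.14] rot [ 0.13  0.39 -0.85] F [-0.1  1.   0. ] w 0.0853 q [-0.63  0.54  0.15  1.17  0.    1.04]
-0.405 0.4843 0.5082 0.044
-0.4 0.4798 0.5088 0.0454
-0.395 0.4803 0.508 0.0449
-0.39 0.488 0.5023 0.0371
-0.385 0.4886 0.5029 0.0379
-0.38 0.4891 0.5033 0.0375
-0.375 0.4896 0.5038 0.0373
-0.37 0.4902 0.5043 0.0372
-0.365 0.4908 0.5047 0.0375
-0.36 0.4922 0.5167 0.1886
-0.355 0.4835 0.517 0.1958
-0.35 0.4854 0.5069 0.1957
-0.345 0.4939 0.5074 0.0373
-0.34 0.4945 0.5079 0.0372
-0.335 0.4951 0.5084 0.0381
-0.33 0.4955 0.5089 0.0374
-0.325 0.4962 0.5093 0.0372
-0.32 0.4967 0.5105 0.0373
-0.315 0.4972 0.511 0.0374
-0.31 0.4979 0.5115 0.037
-0.305 0.4984 0.5119 0.0375
-0.3 0.4989 0.5124 0.0379
-0.295 0.4995 0.5129 0.2564
-0.29 0.5001 0.5134 0.0377
-0.285 0.5006 0.5145 0.0374
-0.28 0.5012 0.515 0.0378
-0.275 0.5017 0.5155 0.0378
-0.27 0.5022 0.516 0.0382
-0.265 0.5028 0.5164 0.0373
-0.26 0.5034 0.5165 0.0374
-0.255 0.5045 0.5164 0.0366
[0.11113146 0.53901098] -6.341343301080545
```

View pics/w10.png

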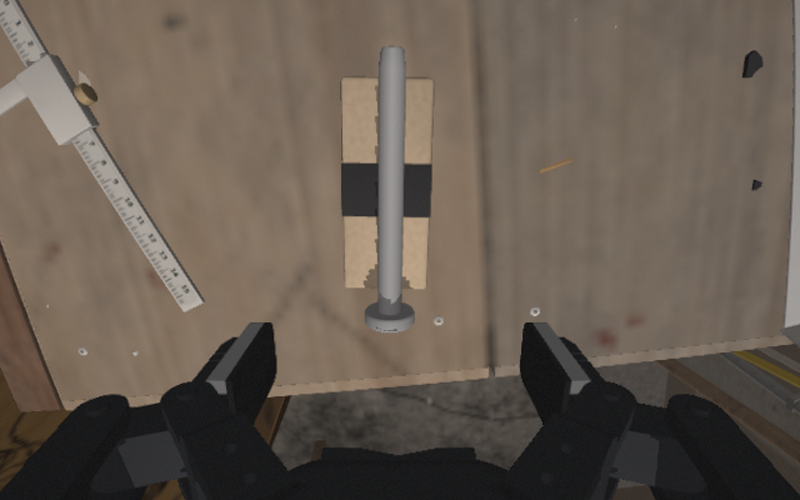

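>>> {"name": "move_arm", "arguments": {
  "series": [
    [[-0.6,-1.4,-1.5,0.1,0.3,-0.7,1],[0,0,-2,0,0,0,1],[0,0,-2,0,0,0,1],[0,0,-1,0,0,0,1],[0,0,0,0,0,0,1]]
  ]
}}

```text
clock: 12.0
eef_pos: [0.5014, -0.3796, 0.0528]
tool_rot: [0.744, 0.669, 0.001, 0.006]
ft_force: [-0.6, 0.5, -0.1]
grip_width: 0.085
```

```bash
python3 -c "
from h import *
goal(.4966,-.381,.0235,-6.4)"
```

```text
clock 12.0 d cm [-0.48 -0.14 -2.93] rot [ 0.43  0.54 -0.31] F [-0.6  0.5 -0.1] w 0.085 q [-0.65  0.61  0.08  1.04 -0.    1.03]
```

>>> {"name": "move_arm", "arguments": {
  "series": [
    [[-0.45,-0.15,-1.0,0.3,0.5,-0.3,1],[0,0,-0.7,0,0,0,1],[0,0,-0.3,0,0,0,1],[0,0,0,0,0,0,1],[0,0,0,0,0,0,1]]
  ]
}}

```text
clock: 12.5
eef_pos: [0.4983, -0.3825, 0.0342]
tool_rot: [0.745, 0.667, -0.0, 0.003]
ft_force: [0.2, 0.8, -0.2]
grip_width: 0.0855
```

```bash
python3 -c "
from h import *
goal(.4966,-.381,.0235,-6.4)"
```

```text
clock 12.5 d cm [-0.17  0.15 -1.07] rot [0.29 0.22 0.  ] F [ 0.2  0.8 -0.2] w 0.0855 q [-0.65  0.63  0.07  1.01 -0.    1.03]
```

>>> {"name": "move_arm", "arguments": {
  "series": [
    [[-0.17,0.12,-0.5,0.3,0.2,0,1],[0,0,-0.3,0,0,0,1],[0,0,-0.2,0,0,0,1],[0,0,0,0,0,0,1],[0,0,0,0,0,0,1]]
  ]
}}

```text
clock: 13.0
eef_pos: [0.497, -0.3815, 0.0243]
tool_rot: [0.745, 0.667, 0.0, 0.001]
ft_force: [0.6, 0.1, -0.1]
grip_width: 0.0853
```

```bash
python3 -c "
from h import *
goal(.4966,-.381,.0235,-6.4)"
```

```text
clock 13.0 d cm [-0.04  0.05 -0.08] rot [ 0.02  0.08 -0.  ] F [ 0.6  0.1 -0.1] w 0.0853 q [-0.65  0.64  0.06  0.99  0.    1.03]
```

>>> {"name": "move_arm", "arguments": {
  "series": [
    [[0,0,0,0,0,0,0],[0,0,0,0,0,0,0],[0,0,0,0,0,0,0],[0,0,0,0,0,0,0],[0,0,0,0,0,0,0]]
  ]
}}

```text
clock: 13.5
eef_pos: [0.4973, -0.3817, 0.0247]
tool_rot: [0.745, 0.667, 0.0, 0.001]
ft_force: [-1.2, 0.5, 5.1]
grip_width: 0.0128
```

>>> {"name": "move_arm", "arguments": {
  "series": [
    [[0,0,0,0,0,0,0],[0,0,0,0,0,0,0],[0,0,0,0,0,0,0],[0,0,0,0,0,0,0],[0,0,0,0,0,0,0]]
  ]
}}

```text
clock: 14.0
eef_pos: [0.4973, -0.3817, 0.0249]
tool_rot: [0.745, 0.667, 0.0, 0.001]
ft_force: [-0.7, 0.3, 0.4]
grip_width: 0.0114
```

```bash
python3 -c "
from h import *
goal(.4966,-.381,.0235,-6.4)"
```

```text
clock 14.0 d cm [-0.07  0.07 -0.14] rot [ 0.05  0.12 -0.02] F [-0.7  0.3  0.4] w 0.0114 q [-0.65  0.64  0.06  0.99  0.    1.03]
```

>>> {"name": "move_arm", "arguments": {
  "series": [
    [[0,0,0.4,0,0,0,0],[0,0,0.8,0,0,0,0],[0,0,1,0,0,0,0],[0,0,1,0,0,0,0],[0,0,0.5,0,0,0,0]]
  ]
}}

```text
clock: 14.5
eef_pos: [0.4961, -0.3809, 0.0632]
tool_rot: [0.745, 0.667, -0.0, -0.001]
ft_force: [0.4, -0.1, -2.2]
grip_width: 0.0113
```

```bash
cat > ax.py <<'E'
# measure held axle from wrist image: axis line in tool frame & world
from h import *
import sys
def axle(n):
    o=bot.get_obs(); p,d=bot.camera('wrist'); i,M=T('wrist',o)
    np.savez(n+'.npz',p=p,d=d,M=M,pos=o['eef_pos'],rot=o['tool_rot']); save(n,p,None,1.25)
    C=cloud(i,M,d); Q=R.from_quat(o['tool_rot']).as_matrix()
    L=(C-o['eef_pos'])@Q   # tool coords: x toward nose, y jaw, z down
    v,u=np.mgrid[0:400,0:640]
    m=(abs(L[...,1])<.012)&(L[...,0]>.02)&(L[...,0]<.145)&(L[...,2]>-.035)&(L[...,2]<.03)&(v<330)&(d>0)
    xs,cy,tz=[],[],[]
    for x0 in np.arange(.02,.145,.004):
        t=m&(abs(L[...,0]-x0)<.002)
        if t.sum()<8: continue
        a=L[t]; xs.append(x0); cy.append((a[:,1].min()+a[:,1].max())/2); tz.append(np.percentile(a[:,2],3))
    xs,cy,tz=map(np.array,(xs,cy,tz))
    k=xs<.108
    b=np.polyfit(xs[k],cy[k],1); e=np.polyfit(xs[k],tz[k],1)
    tip=L[m][:,0].max()
    print('tool: y=%.4f+%.4f x (yaw err %.2f deg); ztop=%.4f+%.4f x (pitch %.2f deg, + = nose low); nose x %.4f'%(b[1],b[0],np.degrees(np.arctan(b[0])),e[1],e[0],np.degrees(np.arctan(e[0])),np.percentile(L[m][:,0],99.8)))
    # world axis pts (axis = ztop+.007)
    P=lambda x:np.array([x,np.polyval(b,x),np.polyval(e,x)+.007])@Q.T+o['eef_pos']
    return o,P,b,e
if __name__=='__main__':
    o,P,b,e=axle(sys.argv[1]); print('axis at x=0',P(0).round(4),'at .115',P(.115).round(4)); goal(*o['eef_pos'],10.4)
E
python3 ax.py a1
```

```text
tool: y=-0.0004+-0.0038 x (yaw err -0.22 deg); ztop=-0.0118+0.0049 x (pitch 0.28 deg, + = nose low); nose x 0.1081
axis at x=0 [ 0.4957 -0.3809  0.068 ] at .115 [ 0.5081 -0.2665  0.0675]
clock 14.55 d cm [-0.04  0.03 -0.08] rot [-1.000e-02  0.000e+00  1.679e+01] F [ 0.7  0.3 -0.6] w 0.0114 q [-0.65  0.6   0.1   1.07  0.    1.03]
```

View pics/a1.png

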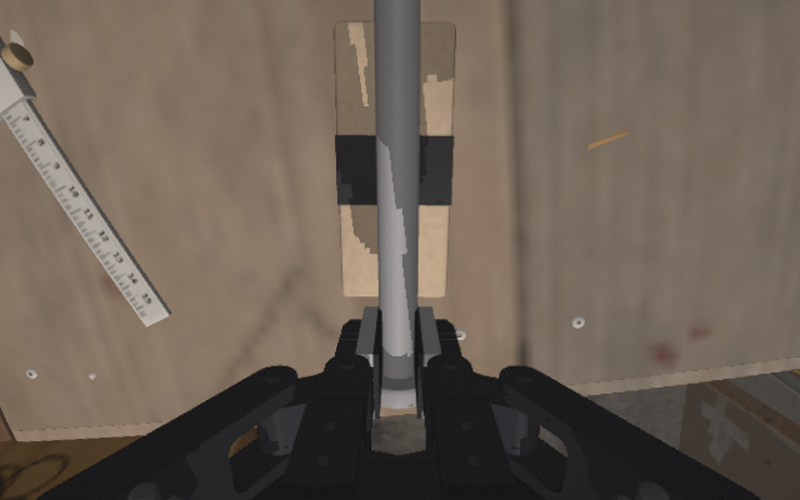

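>>> {"name": "move_arm", "arguments": {
  "series": [
    [[0.8,1.8,2.0,0,0,2.4,0],[1.6,3.6,1.5,0,0,2.4,0],[1.6,3.6,1,0,0,2.4,0],[1.6,3.6,0.5,0,0,2.4,0],[1.6,3.6,0,0,0,2.4,0]]
  ]
}}

```text
clock: 15.05
eef_pos: [0.5682, -0.2204, 0.1174]
tool_rot: [0.673, 0.739, -0.0, 0.002]
ft_force: [0.9, -0.3, -1.0]
grip_width: 0.0113
```

```bash
python3 -c "
from h import *
goal(.6100,-.1270,.09,10.4)"
```

```text
clock 15.05 d cm [ 4.18  9.34 -2.74] rot [0.16 0.18 5.04] F [ 0.9 -0.3 -1. ] w 0.0113 q [-0.37  0.52  0.12  1.16 -0.    1.11]
```

>>> {"name": "move_arm", "arguments": {
  "series": [
    [[1.5,3.2,-0.3,0,0,2.0,0],[1.2,2.6,-0.5,0,0,1.6,0],[0.4,0.8,-0.5,0,0,0.5,0],[0,0,0,0,0,0,0],[0,0,0,0,0,0,0]]
  ]
}}

```text
clock: 15.55
eef_pos: [0.6024, -0.1467, 0.106]
tool_rot: [0.642, 0.767, 0.001, 0.003]
ft_force: [-0.6, -0.1, -1.5]
grip_width: 0.0111
```

```bash
python3 -c "
from h import *
goal(.6100,-.1270,.0572,10.4)"; python3 ax.py a2
```

```text
clock 15.55 d cm [ 0.76  1.97 -4.88] rot [0.17 0.38 0.3 ] F [-0.6 -0.1 -1.5] w 0.0111 q [-0.24  0.55  0.13  1.15 -0.    1.16]
tool: y=-0.0004+-0.0037 x (yaw err -0.21 deg); ztop=-0.0118+0.0046 x (pitch 0.27 deg, + = nose low); nose x 0.1082
axis at x=0 [ 0.602  -0.1468  0.1107] at .115 [ 0.5814 -0.0336  0.1097]
clock 15.6 d cm [0.02 0.03 0.01] rot [0.16 0.37 0.33] F [ 0.2 -0.  -2. ] w 0.0112 q [-0.24  0.55  0.13  1.15 -0.    1.16]
```

View pics/a2.png

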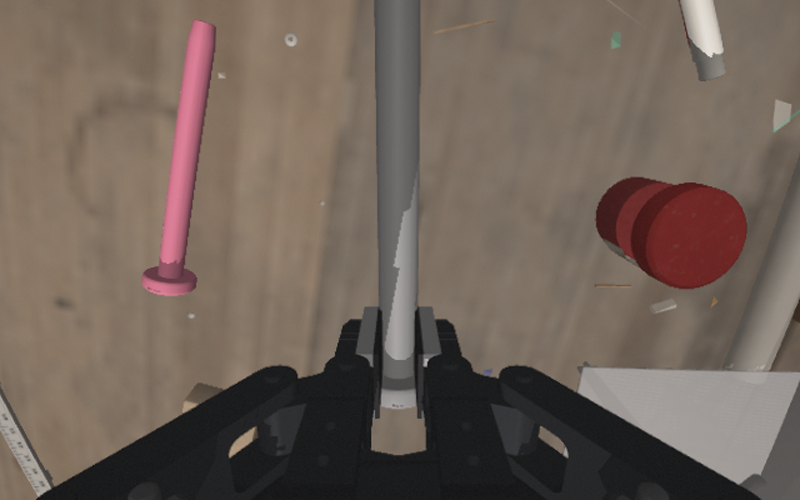

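```bash
W=w8 python3 - <<'E'
from fit import *
roi=(u>280)&(u<400)&(v>75)&(v<262)
m=roi&(Z>.007)&(Z<.013)
for y0 in [-.08,-.04,0.0,.04,.08]:
    s=m&(abs(Y-y0)<.004); x=X[s]; 
    if len(x)>20: print('Y',y0,np.percentile(x,[1,99]).round(4),x.size,(np.percentile(x,1)+np.percentile(x,99))/2)
for x0 in [-.045,.045]:
    s=m&(abs(X-x0)<.003); y=Y[s]; print('X',x0,np.percentile(y,[1,99]).round(4))
br=p.sum(2)
for nm,a,b in [('left',.05,.065),('right',-.068,-.053)]:
  for h in [.046,.05,.055,.06,.065,.07,.075,.079]:
    s=roi&(Y>a)&(Y<b)&(abs(Z-h)<.002)
    if s.sum()>8: print(nm,h,s.sum(),X[s].min().round(4),X[s].max().round(4),((X[s].min()+X[s].max())/2).round(4),Y[s].mean().round(4))
s=roi&(abs(Y)<.006)&(br>330)
for h in np.arange(.03,.084,.004):
    t=s&(abs(Z-h)<.002)
    if t.sum()>5: print('mid',h.round(3),t.sum(),X[t].min().round(4),X[t].max().round(4),((X[t].min()+X[t].max())/2).round(4),Y[t].mean().round(4))
for nm,a,b in [('R',-.055,-.004),('L',.004,.055)]:
    s=roi&(Y>a)&(Y<b)&(br<200)&(Z>.07); 
    print(nm,[ (h,X[s&(abs(Z-h)<.002)].min().round(4),X[s&(abs(Z-h)<.002)].max().round(4)) for h in [.074,.08]],np.percentile(Y[s],[1,99]).round(4),np.percentile(Z[s],99))
E
```

```text
Y -0.08 [-0.051   0.0518] 192 0.00036991622439276617
Y -0.04 [-0.0515  0.051 ] 307 -0.0002508306234592639
Y 0.0 [-0.0518  0.0519] 132 4.3322603239890484e-05
Y 0.04 [-0.051   0.0511] 323 4.568965237753547e-05
Y 0.08 [-0.0503  0.0503] 883 1.4619675999288234e-05
X -0.045 [-0.0839  0.0836]
X 0.045 [-0.0843  0.0836]
left 0.046 44 -0.0231 0.0238 0.0004 0.0557
left 0.05 29 -0.0205 0.0246 0.0021 0.054
left 0.055 21 -0.012 0.0218 0.0049 0.0504
left 0.06 16 -0.0253 0.0116 -0.0068 0.0504
left 0.065 16 -0.0187 0.0248 0.003 0.055
left 0.07 85 -0.0242 0.0214 -0.0014 0.0543
left 0.075 115 -0.0218 0.0229 0.0005 0.0566
left 0.079 264 -0.0179 0.0192 0.0007 0.0564
right 0.07 18 -0.0177 0.0181 0.0002 -0.0598
right 0.075 58 -0.0159 0.0158 -0.0001 -0.0592
right 0.079 170 -0.0125 0.0185 0.003 -0.059
mid 0.038 25 -0.0368 0.0427 0.003 -0.0012
mid 0.042 84 -0.0358 0.0418 0.003 -0.001
mid 0.046 95 -0.031 0.0364 0.0027 -0.001
mid 0.05 90 -0.0263 0.0322 0.0029 -0.0013
mid 0.054 30 -0.0217 0.0245 0.0014 -0.0016
mid 0.07 12 -0.0149 0.0204 0.0028 0.0001
mid 0.074 61 -0.0133 0.019 0.0029 -0.0005
mid 0.078 154 -0.0108 0.0161 0.0027 -0.0007
mid 0.082 129 -0.0061 0.011 0.0025 -0.0011
R [(0.074, np.float64(-0.0248), np.float64(0.025)), (0.08, np.float64(-0.0214), np.float64(0.0215))] [-0.0518 -0.0086] 0.08827633442521234
L [(0.074, np.float64(-0.025), np.float64(0.0253)), (0.08, np.float64(-0.0215), np.float64(0.0224))] [0.0077 0.0545] 0.08833982732991462
```

>>> {"name": "move_arm", "arguments": {
  "series": [
    [[0.7,1.2,-0.8,0.2,0.4,0.1,0],[0.1,0.4,-1,0,0,0,0],[0,0.2,-1,0,0,0,0],[0,0,-0.8,0,0,0,0],[0,0,0,0,0,0,0]]
  ]
}}

```text
clock: 16.1
eef_pos: [0.6092, -0.1315, 0.0662]
tool_rot: [0.644, 0.765, -0.001, -0.001]
ft_force: [-0.0, 0.1, -1.9]
grip_width: 0.0115
```

```bash
cat > n.py <<'E'
# nose in rest frame. n.py ; depth = nose Y past mouth (mm)
from h import *
o=bot.get_obs(); Q=R.from_quat(o['tool_rot']).as_matrix()
def rf(P):
    a=np.radians(10.4); ex=np.array([np.cos(a),np.sin(a)]); ey=np.array([-np.sin(a),np.cos(a)])
    dd=np.asarray(P)[:2]-np.array([.5827,.0235]); return np.array([dd@ex,dd@ey,P[2]-.062])*1000
def pt(x): return o['eef_pos']+Q@np.array([x,-.0004-.0037*x,-.0048+.0047*x])
n=rf(pt(.1277)); s=rf(pt(-.0143)); t=rf(pt(0))
dirv=n-s; f=(0-s[1])/dirv[1]; m=s+f*dirv
print('clk %.2f'%o['clock'],'nose',n.round(1),'axis@TCP',t.round(1),'axis at mouth',m[[0,2]].round(1),'yaw(+=nose to +X) %.2f pitch up %.2f'%(np.degrees(np.arctan2(dirv[0],dirv[1])),np.degrees(np.arctan2(dirv[2],dirv[1]))),'F',o['ft_force'].round(1),'tq',o['ft_torque'].round(2),'w',round(o['grip_width'],4))
z=Q[:,2]; print('tilt',z.round(4))
E
python3 n.py; python3 -c "
from h import *
goal(.6103,-.1267,.0573,10.2)"
```

```text
clk 16.10 nose [ -1.4 -29.5   8.5] axis@TCP [  -2.3 -157.2    9. ] axis at mouth [-1.2  8.4] yaw(+=nose to +X) 0.38 pitch up -0.21 F [-0.   0.1 -1.9] tq [-0.05 -0.06  0.04] w 0.0115
tilt [-2.6e-03  5.0e-04 -1.0e+00]
clock 16.1 d cm [ 0.11  0.48 -0.89] rot [-0.03 -0.15  0.39] F [-0.   0.1 -1.9] w 0.0115 q [-0.21  0.59  0.1   1.08 -0.    1.19]
```

>>> {"name": "move_arm", "arguments": {
  "series": [
    [[0.22,0.04,-0.5,0,-0.1,0.35,0],[0,0,-0.35,0,0,0,0],[0,0,0,0,0,0,0],[0,0,0,0,0,0,0],[0,0,0,0,0,0,0]]
  ]
}}

```text
clock: 16.6
eef_pos: [0.6115, -0.1317, 0.0569]
tool_rot: [0.642, 0.767, -0.0, -0.0]
ft_force: [-0.2, -0.8, -1.8]
grip_width: 0.0115
```

```bash
python3 n.py; python3 -c "
from h import *
p,d=bot.camera('top'); save('t1',p,(220,150,420,290),4)
p,d=bot.camera('scene'); save('s1',p,(260,130,420,250),5)"
```

```text
clk 16.60 nose [ -0.  -30.2  -0.8] axis@TCP [-1.000e-01 -1.579e+02 -3.000e-01] axis at mouth [ 0. -1.] yaw(+=nose to +X) 0.05 pitch up -0.24 F [-0.2 -0.8 -1.8] tq [-0.05 -0.05 -0.01] w 0.0115
tilt [-9.e-04  3.e-04 -1.e+00]
```

View pics/t1.png

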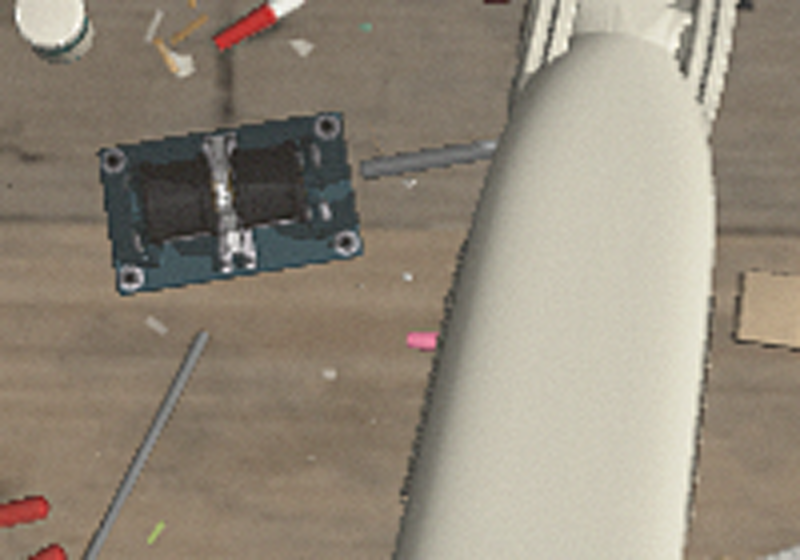

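View pics/s1.png

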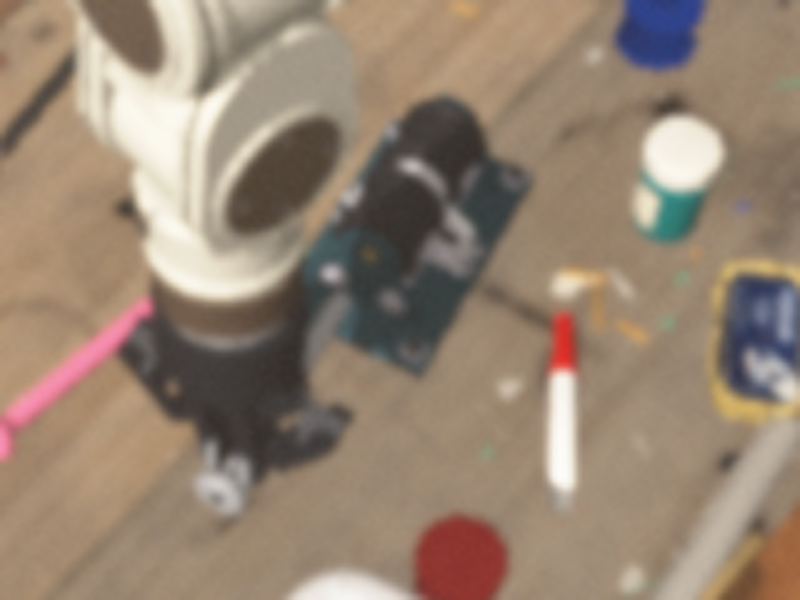

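>>> {"name": "move_arm", "arguments": {
  "series": [
    [[-0.18,0.98,0.05,0,0,0,0],[-0.18,0.98,0,0,0,0,0],[-0.09,0.4,0,0,0,0,0],[0,0,0,0,0,0,0],[0,0,0,0,0,0,0]]
  ]
}}

```text
clock: 17.2
eef_pos: [0.6069, -0.1051, 0.0585]
tool_rot: [0.641, 0.767, 0.0, 0.0]
ft_force: [-0.7, -1.1, -1.9]
grip_width: 0.011
```

```bash
python3 n.py
```

```text
clk 17.20 nose [ 0.2 -3.2  0.8] axis@TCP [   0.2 -130.9    1.3] axis at mouth [0.2 0.7] yaw(+=nose to +X) -0.02 pitch up -0.25 F [-0.7 -1.1 -1.9] tq [-0.1   0.01 -0.06] w 0.011
tilt [ 7.e-04  4.e-04 -1.e+00]
```

>>> {"name": "move_arm", "arguments": {
  "series": [
    [[-0.07,0.3,-0.08,0,0,0,0],[-0.06,0.3,0,0,0,0,0],[-0.06,0.3,0,0,0,0,0],[0,0,0,0,0,0,0],[0,0,0,0,0,0,0]]
  ]
}}

```text
clock: 17.7
eef_pos: [0.6049, -0.0957, 0.0576]
tool_rot: [0.642, 0.767, 0.0, 0.0]
ft_force: [-0.2, 0.8, -2.5]
grip_width: 0.0117
```

```bash
python3 n.py
```

```text
clk 17.70 nose [-0.1  6.5 -0.2] axis@TCP [-1.000e-01 -1.212e+02  4.000e-01] axis at mouth [-0.1 -0.2] yaw(+=nose to +X) 0.00 pitch up -0.27 F [-0.2  0.8 -2.5] tq [-0.07 -0.05  0.03] w 0.0117
tilt [ 7.e-04  1.e-04 -1.e+00]
```

Nose is in the right cheek with no contact force. Advancing on.

>>> {"name": "move_arm", "arguments": {
  "series": [
    [[-0.06,0.4,0.02,0,0,0,0],[-0.07,0.4,0,0,0,0,0],[-0.07,0.4,0,0,0,0,0],[0,0,0,0,0,0,0],[0,0,0,0,0,0,0]]
  ]
}}

```text
clock: 18.2
eef_pos: [0.6027, -0.0827, 0.0578]
tool_rot: [0.642, 0.767, 0.0, 0.0]
ft_force: [0.2, 0.4, -1.4]
grip_width: 0.0115
```

```bash
python3 n.py
```

```text
clk 18.20 nose [ 0.2 19.6  0. ] axis@TCP [ 1.000e-01 -1.081e+02  6.000e-01] axis at mouth [0.2 0.1] yaw(+=nose to +X) 0.01 pitch up -0.27 F [ 0.2  0.4 -1.4] tq [-0.07 -0.03 -0.03] w 0.0115
tilt [ 8.e-04  2.e-04 -1.e+00]
```

>>> {"name": "move_arm", "arguments": {
  "series": [
    [[-0.08,0.5,0,0,0,0,0],[-0.09,0.5,0,0,0,0,0],[-0.09,0.5,0,0,0,0,0],[0,0,0,0,0,0,0],[0,0,0,0,0,0,0]]
  ]
}}

```text
clock: 18.7
eef_pos: [0.5998, -0.0661, 0.0578]
tool_rot: [0.642, 0.767, 0.0, 0.0]
ft_force: [-0.2, -0.4, -1.6]
grip_width: 0.0115
```

```bash
python3 n.py; python3 ax.py a3
```

```text
clk 18.70 nose [ 0.3 36.5  0. ] axis@TCP [  0.3 -91.2   0.6] axis at mouth [0.3 0.2] yaw(+=nose to +X) -0.00 pitch up -0.26 F [-0.2 -0.4 -1.6] tq [-0.09 -0.01  0.02] w 0.0115
tilt [ 7.e-04  3.e-04 -1.e+00]
tool: y=-0.0009+0.0067 x (yaw err 0.38 deg); ztop=-0.0045+-0.1583 x (pitch -8.99 deg, + = nose low); nose x 0.1029
axis at x=0 [ 0.599  -0.0663  0.0553] at .115 [0.5794 0.047  0.0735]
clock 18.75 d cm [ 0. -0. -0.] rot [-0.03  0.04  0.21] F [-0.3 -0.9 -1.5] w 0.0111 q [-0.11  0.56  0.02  1.03  0.    1.28]
```

View pics/a3.png

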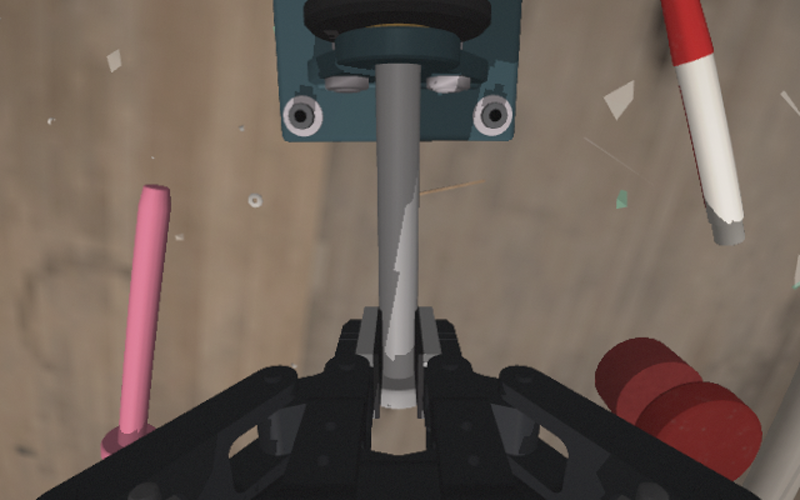

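>>> {"name": "move_arm", "arguments": {
  "series": [
    [[-0.2,0.38,0,0,0,-0.9,0],[-0.2,0.38,0,0,0,-0.9,0],[-0.2,0.38,0,0,0,-0.9,0],[0,0,0,0,0,0,0],[0,0,0,0,0,0,0]]
  ]
}}

```text
clock: 19.25
eef_pos: [0.593, -0.0546, 0.0578]
tool_rot: [0.661, 0.75, -0.0, 0.0]
ft_force: [-0.5, -1.6, -1.3]
grip_width: 0.0112
```

```bash
python3 n.py
```

```text
clk 19.25 nose [ 2.3 48.9 -0.1] axis@TCP [ -4.4 -78.6   0.6] axis at mouth [-0.3  0.2] yaw(+=nose to +X) 2.98 pitch up -0.32 F [-0.5 -1.6 -1.3] tq [-0.3  -0.02  0.09] w 0.0112
tilt [ 3.e-04 -9.e-04 -1.e+00]
```

>>> {"name": "move_arm", "arguments": {
  "series": [
    [[-0.03,0.25,0,0,0,0,0],[-0.03,0.25,0,0,0,0,0],[0,0,0,0,0,0,0],[0,0,0,0,0,0,0],[0,0,0,0,0,0,0]]
  ]
}}

```text
clock: 19.75
eef_pos: [0.5923, -0.0496, 0.0578]
tool_rot: [0.661, 0.75, -0.001, 0.001]
ft_force: [-0.3, -0.1, -1.8]
grip_width: 0.0113
```

```bash
python3 n.py
```

```text
clk 19.75 nose [ 2.5 53.9 -0.2] axis@TCP [ -4.1 -73.6   0.6] axis at mouth [-0.3  0.1] yaw(+=nose to +X) 2.99 pitch up -0.37 F [-0.3 -0.1 -1.8] tq [-0.3   0.06  0.09] w 0.0113
tilt [ 1.0e-04 -1.7e-03 -1.0e+00]
```

>>> {"name": "move_arm", "arguments": {
  "series": [
    [[-0.03,0.2,0,0,0,0,0],[-0.02,0.15,0,0,0,0,0],[-0.02,0.15,0,0,0,0,0],[0,0,0,0,0,0,0],[0,0,0,0,0,0,0]]
  ]
}}

```text
clock: 20.25
eef_pos: [0.5915, -0.0445, 0.0578]
tool_rot: [0.661, 0.75, -0.001, 0.001]
ft_force: [-1.4, -1.5, -1.6]
grip_width: 0.0113
```

```bash
python3 n.py
```

```text
clk 20.25 nose [ 2.7 59.1 -0.3] axis@TCP [ -4.  -68.4   0.6] axis at mouth [-0.4  0.1] yaw(+=nose to +X) 3.01 pitch up -0.38 F [-1.4 -1.5 -1.6] tq [-0.33  0.05  0.04] w 0.0113
tilt [-0.    -0.002 -1.   ]
```

>>> {"name": "move_arm", "arguments": {
  "series": [
    [[-0.02,0.15,0,0,0,0,0],[-0.02,0.15,0,0,0,0,0],[-0.02,0.15,0,0,0,0,0],[0,0,0,0,0,0,0],[0,0,0,0,0,0,0]]
  ]
}}

```text
clock: 20.75
eef_pos: [0.5908, -0.0395, 0.0578]
tool_rot: [0.661, 0.75, -0.001, 0.001]
ft_force: [0.3, -0.7, -1.9]
grip_width: 0.0118
```

```bash
python3 n.py
```

```text
clk 20.75 nose [ 2.9 64.1 -0.3] axis@TCP [ -3.8 -63.4   0.6] axis at mouth [-0.4  0.2] yaw(+=nose to +X) 3.00 pitch up -0.38 F [ 0.3 -0.7 -1.9] tq [-0.28  0.14  0.05] w 0.0118
tilt [-1.0e-04 -1.9e-03 -1.0e+00]
```

>>> {"name": "move_arm", "arguments": {
  "series": [
    [[-0.02,0.15,0,0,0,0,0],[-0.02,0.15,0,0,0,0,0],[0,0.05,0,0,0,0,0],[0,0,0,0,0,0,0],[0,0,0,0,0,0,0]]
  ]
}}

```text
clock: 21.25
eef_pos: [0.5903, -0.0358, 0.0577]
tool_rot: [0.661, 0.75, -0.001, 0.001]
ft_force: [-0.4, -0.7, -1.2]
grip_width: 0.0111
```

```bash
python3 n.py
```

```text
clk 21.25 nose [ 3.1 67.9 -0.3] axis@TCP [ -3.6 -59.7   0.5] axis at mouth [-0.5  0.1] yaw(+=nose to +X) 3.01 pitch up -0.39 F [-0.4 -0.7 -1.2] tq [-0.27  0.07  0.06] w 0.0111
tilt [-3.0e-04 -2.1e-03 -1.0e+00]
```

>>> {"name": "move_arm", "arguments": {
  "series": [
    [[0.12,0.02,0,0.1,0,1.0,0],[0.12,0.02,0,0.1,0,1.0,0],[0.12,0.02,0,0.1,0,1.0,0],[0,0,0,0,0,0,0],[0,0,0,0,0,0,0]]
  ]
}}

```text
clock: 21.75
eef_pos: [0.5951, -0.0348, 0.0579]
tool_rot: [0.64, 0.768, 0.002, -0.001]
ft_force: [-0.5, 0.1, -1.6]
grip_width: 0.011
```

```bash
python3 n.py
```

```text
clk 21.75 nose [ 0.8 68.1  0.6] axis@TCP [  1.3 -59.6   0.7] axis at mouth [1.1 0.7] yaw(+=nose to +X) -0.21 pitch up -0.02 F [-0.5  0.1 -1.6] tq [-0.18 -0.06 -0.08] w 0.011
tilt [ 0.0012  0.0047 -1.    ]
```

>>> {"name": "move_arm", "arguments": {
  "series": [
    [[-0.1,-0.02,-0.03,0,0,-0.2,0],[-0.04,0.2,0,0,0,0,0],[-0.04,0.2,0,0,0,0,0],[0,0,0,0,0,0,0],[0,0,0,0,0,0,0]]
  ]
}}

```text
clock: 22.25
eef_pos: [0.5939, -0.0311, 0.0579]
tool_rot: [0.642, 0.767, 0.002, -0.0]
ft_force: [0.6, -1.7, -1.9]
grip_width: 0.0113
```

```bash
python3 n.py
```

```text
clk 22.25 nose [ 0.8 72.   0.5] axis@TCP [  0.7 -55.7   0.7] axis at mouth [0.8 0.6] yaw(+=nose to +X) 0.02 pitch up -0.09 F [ 0.6 -1.7 -1.9] tq [-0.33 -0.15 -0.05] w 0.0113
tilt [ 0.003   0.0038 -1.    ]
```

>>> {"name": "move_arm", "arguments": {
  "series": [
    [[-0.12,0.35,0,0,0,0,0],[-0.07,0.35,0,0,0,0,0],[-0.07,0.35,0,0,0,0,0],[0,0,0,0,0,0,0],[0,0,0,0,0,0,0]]
  ]
}}

```text
clock: 22.75
eef_pos: [0.5919, -0.0202, 0.0582]
tool_rot: [0.642, 0.767, 0.002, 0.001]
ft_force: [1.5, -1.8, -2.0]
grip_width: 0.0112
```

```bash
python3 n.py
```

```text
clk 22.75 nose [ 0.9 83.   0.6] axis@TCP [  0.8 -44.7   1. ] axis at mouth [0.8 0.9] yaw(+=nose to +X) 0.04 pitch up -0.19 F [ 1.5 -1.8 -2. ] tq [-0.57 -0.25 -0.09] w 0.0112
tilt [ 0.0048  0.0024 -1.    ]
```

>>> {"name": "move_arm", "arguments": {
  "series": [
    [[-0.14,0.3,-0.05,0,0.2,0,0],[-0.07,0.35,0,0,0,0,0],[-0.07,0.35,0,0,0,0,0],[0,0,0,0,0,0,0],[0,0,0,0,0,0,0]]
  ]
}}

```text
clock: 23.25
eef_pos: [0.5898, -0.0098, 0.0581]
tool_rot: [0.642, 0.767, 0.002, 0.001]
ft_force: [1.8, -2.2, -2.8]
grip_width: 0.0113
```

```bash
python3 n.py; python3 -c "
from h import *
o=bot.get_obs(); p,d=bot.camera('wrist'); i,M=T('wrist',o); np.savez('w11.npz',p=p,d=d,M=M); save('w11',p,None,1.25)"
```

```text
clk 23.25 nose [ 0.7 93.7  0.4] axis@TCP [  0.5 -34.    0.9] axis at mouth [0.6 0.7] yaw(+=nose to +X) 0.07 pitch up -0.21 F [ 1.8 -2.2 -2.8] tq [-0.63 -0.4  -0.05] w 0.0113
tilt [ 0.0029  0.0015 -1.    ]
```

View pics/w11.png

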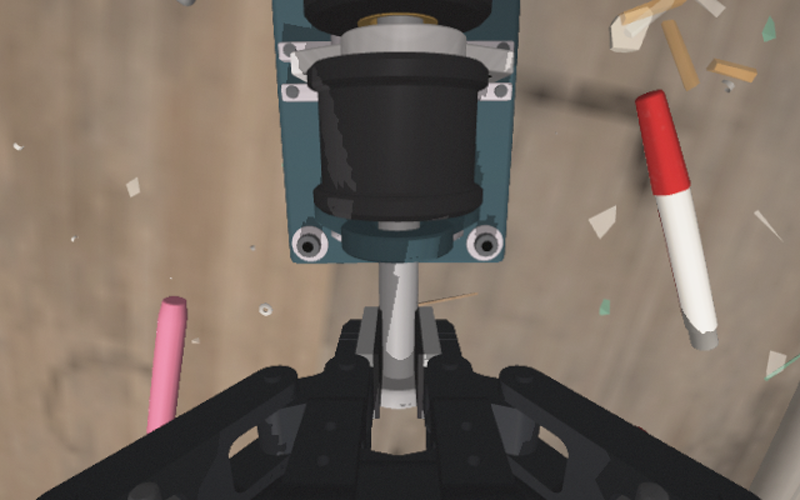

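>>> {"name": "move_arm", "arguments": {
  "series": [
    [[-0.12,0.3,-0.04,0,0.1,0,0],[-0.06,0.3,0,0,0,0,0],[-0.06,0.3,0,0,0,0,0],[0,0,0,0,0,0,0],[0,0,0,0,0,0,0]]
  ]
}}

```text
clock: 23.8
eef_pos: [0.5878, -0.0005, 0.0579]
tool_rot: [0.642, 0.766, 0.001, 0.001]
ft_force: [2.9, -2.0, -1.6]
grip_width: 0.0118
```

```bash
python3 n.py
```

```text
clk 23.80 nose [  0.6 103.2   0.2] axis@TCP [  0.3 -24.5   0.7] axis at mouth [0.4 0.6] yaw(+=nose to +X) 0.11 pitch up -0.25 F [ 2.9 -2.  -1.6] tq [-0.64 -0.45 -0.16] w 0.0118
tilt [ 2.4e-03  8.0e-04 -1.0e+00]
```

>>> {"name": "move_arm", "arguments": {
  "series": [
    [[-0.08,0.3,-0.02,0,0.1,0,0],[-0.06,0.3,0,0,0,0,0],[-0.02,0.1,0,0,0,0,0],[0,0,0,0,0,0,0],[0,0,0,0,0,0,0]]
  ]
}}

```text
clock: 24.3
eef_pos: [0.5865, 0.0065, 0.0579]
tool_rot: [0.642, 0.766, 0.0, 0.001]
ft_force: [3.4, -2.2, -2.2]
grip_width: 0.0115
```

```bash
python3 n.py; python3 -c "
from h import *
o=bot.get_obs(); p,d=bot.camera('wrist'); i,M=T('wrist',o); np.savez('w12.npz',p=p,d=d,M=M); save('w12',p,None,1.25)"
```

```text
clk 24.30 nose [  0.6 110.3   0. ] axis@TCP [  0.3 -17.4   0.7] axis at mouth [0.4 0.6] yaw(+=nose to +X) 0.13 pitch up -0.30 F [ 3.4 -2.2 -2.2] tq [-0.73 -0.53 -0.08] w 0.0115
tilt [ 1.4e-03 -3.0e-04 -1.0e+00]
```

View pics/w12.png

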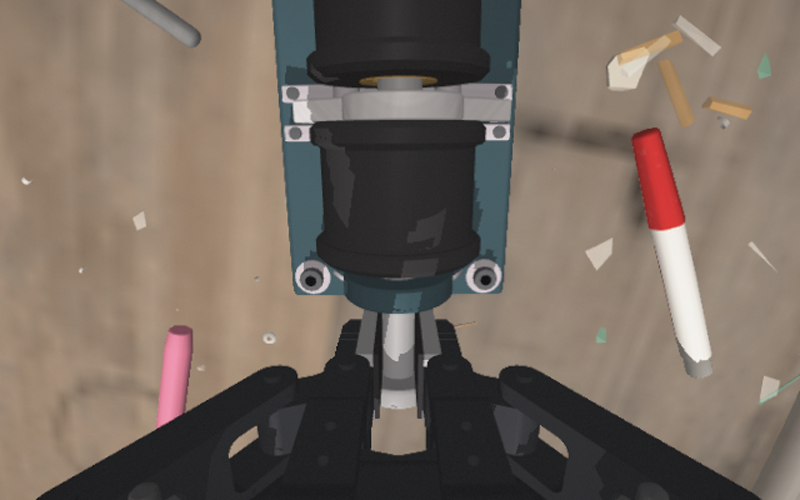

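>>> {"name": "move_arm", "arguments": {
  "series": [
    [[-0.04,0.2,-0.05,0,0,0,0],[0,0,0,0,0,0,0],[0,0,0,0,0,0,0.5],[0,0,0,0,0,0,0.8],[0,0,0,0,0,0,0.8]]
  ]
}}

```text
clock: 24.85
eef_pos: [0.5841, 0.0111, 0.0574]
tool_rot: [0.642, 0.767, 0.001, -0.003]
ft_force: [0.4, -0.7, 0.9]
grip_width: 0.0545
```

>>> {"name": "move_arm", "arguments": {
  "series": [
    [[0.1,-0.6,0,0,0,0,0.8],[0.2,-1.2,0,0,0,0,0.8],[0.25,-1.4,0,0,0,0,0.8],[0.1,-0.8,0,0,0,0,0.8],[0,0,0,0,0,0,0.8]]
  ]
}}

```text
clock: 25.35
eef_pos: [0.5905, -0.0322, 0.0574]
tool_rot: [0.641, 0.767, 0.001, -0.003]
ft_force: [0.5, -0.4, 0.5]
grip_width: 0.0685
```

```bash
python3 n.py; python3 -c "
from h import *
o=bot.get_obs(); p,d=bot.camera('wrist'); i,M=T('wrist',o); np.savez('w13.npz',p=p,d=d,M=M); save('w13',p,None,1.25)"
```

```text
clk 25.35 nose [-2.8 71.4  0.4] axis@TCP [ -2.8 -56.3   0.2] axis at mouth [-2.8  0.3] yaw(+=nose to +X) -0.01 pitch up 0.09 F [ 0.5 -0.4  0.5] tq [-0.05 -0.01  0.01] w 0.0685
tilt [-0.0035  0.0057 -1.    ]
```

View pics/w13.png

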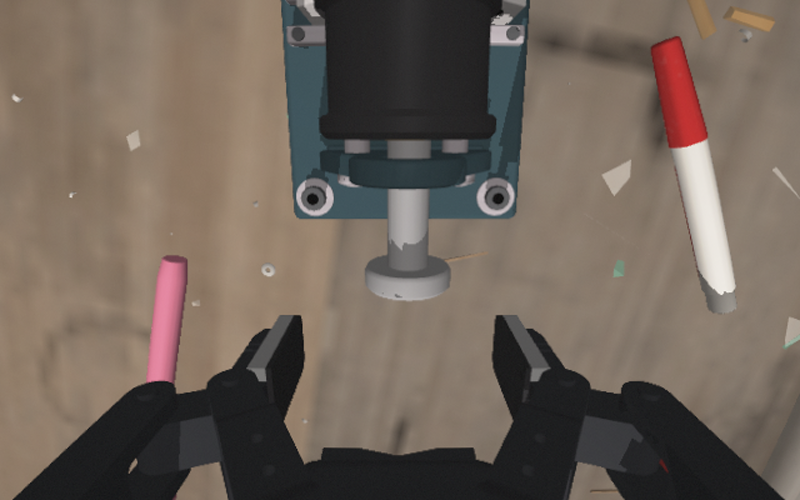

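```bash
W=w13 python3 - <<'E'
from fit import *
c=np.array([.5827,.0235]); X=(C[...,:2]-c)@ex; Y=(C[...,:2]-c)@ey
s=(u>280)&(u<375)&(v>190)&(v<250)&(Z>.045)&(Z<.085)
for y in np.arange(-.05,-.0,.002):
    t=s&(abs(Y-y)<.001)
    if t.sum()>3: print(y.round(3),t.sum(),X[t].min().round(4),X[t].max().round(4),Z[t].max().round(4))
E
```

```text
-0.038 42 -0.0101 0.0131 0.075
-0.036 232 -0.0143 0.0153 0.077
-0.034 320 -0.0143 0.0152 0.0776
-0.032 331 -0.0142 0.0155 0.0775
-0.03 929 -0.0143 0.0151 0.0771
-0.028 142 -0.0065 0.0074 0.0691
-0.026 155 -0.0064 0.0073 0.0693
-0.024 152 -0.0064 0.0073 0.069
-0.022 149 -0.0064 0.0073 0.0691
-0.02 145 -0.0063 0.0072 0.0688
-0.018 10 -0.0013 0.004 0.0687
```

>>> {"name": "move_arm", "arguments": {
  "series": [
    [[0.32,0.0,-0.3,-0.3,-0.2,0,0],[0,0,-0.3,0,0,0,0],[0,0,0,0,0,0,0],[0,0,0,0,0,0,0],[0,0,0,0,0,0,0]]
  ]
}}

```text
clock: 25.9
eef_pos: [0.5935, -0.031, 0.0504]
tool_rot: [0.641, 0.768, 0.0, -0.001]
ft_force: [0.4, 0.8, -0.2]
grip_width: 0.0001
```

```bash
python3 n.py; python3 -c "
from h import *
o=bot.get_obs(); p,d=bot.camera('wrist'); i,M=T('wrist',o); np.savez('w14.npz',p=p,d=d,M=M); save('w14',p,None,1.25)"
```

```text
clk 25.90 nose [ 0.2 72.2 -7.3] axis@TCP [  0.4 -55.5  -6.8] axis at mouth [ 0.3 -7. ] yaw(+=nose to +X) -0.08 pitch up -0.21 F [ 0.4  0.8 -0.2] tq [0.02 0.02 0.01] w 0.0001
tilt [-7.e-04  9.e-04 -1.e+00]
```

View pics/w14.png

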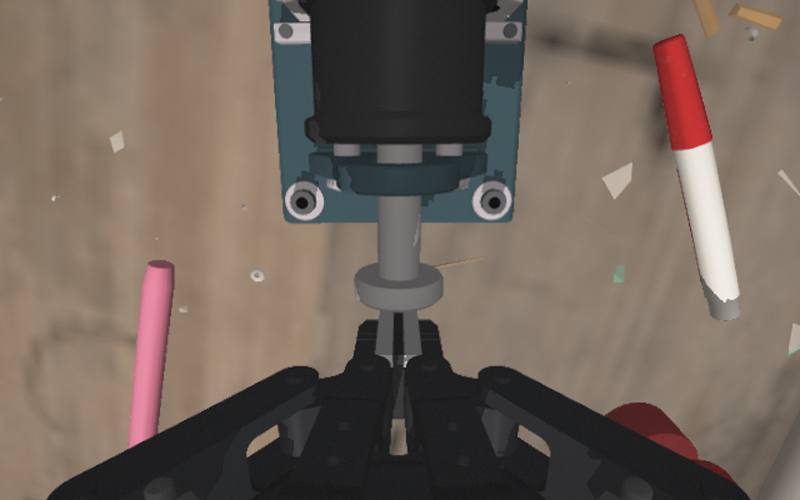

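>>> {"name": "move_arm", "arguments": {
  "series": [
    [[-0.06,0.3,0,0,0,0,0],[-0.05,0.3,0,0,0,0,0],[-0.04,0.2,0,0,0,0,0],[0,0,0,0,0,0,0],[0,0,0,0,0,0,0]]
  ]
}}

```text
clock: 26.45
eef_pos: [0.5923, -0.0228, 0.0509]
tool_rot: [0.641, 0.768, -0.0, 0.001]
ft_force: [0.6, -2.4, 0.1]
grip_width: -0.0001
```

```bash
python3 n.py
```

```text
clk 26.45 nose [ 0.5 80.4 -7. ] axis@TCP [  0.7 -47.3  -6.3] axis at mouth [ 0.6 -6.6] yaw(+=nose to +X) -0.09 pitch up -0.34 F [ 0.6 -2.4  0.1] tq [-0.23 -0.01 -0.03] w -0.0001
tilt [ 6.0e-04 -1.1e-03 -1.0e+00]
```

>>> {"name": "move_arm", "arguments": {
  "series": [
    [[-0.04,0.2,0,0,0,0,0],[-0.04,0.2,0,0,0,0,0],[-0.02,0.1,0,0,0,0,0],[0,0,0,0,0,0,0],[0,0,0,0,0,0,0]]
  ]
}}

```text
clock: 26.95
eef_pos: [0.5919, -0.0194, 0.0512]
tool_rot: [0.642, 0.767, -0.001, 0.002]
ft_force: [1.0, -1.6, -0.5]
grip_width: 0.0002
```

```bash
python3 n.py
```

```text
clk 26.95 nose [ 0.9 83.9 -7.2] axis@TCP [  0.9 -43.8  -6. ] axis at mouth [ 0.9 -6.4] yaw(+=nose to +X) 0.01 pitch up -0.54 F [ 1.  -1.6 -0.5] tq [-0.52 -0.06  0.02] w 0.0002
tilt [ 0.0019 -0.0044 -1.    ]
```

>>> {"name": "move_arm", "arguments": {
  "series": [
    [[-0.08,0.25,0,0.2,0,0,0],[-0.05,0.25,0,0,0,0,0],[-0.05,0.2,0,0,0,0,0],[0,0,0,0,0,0,0],[0,0,0,0,0,0,0]]
  ]
}}

```text
clock: 27.45
eef_pos: [0.5905, -0.0124, 0.0512]
tool_rot: [0.642, 0.767, 0.0, 0.002]
ft_force: [0.8, -3.8, -0.6]
grip_width: -0.0003
```

```bash
python3 n.py; python3 -c "
from h import *
o=bot.get_obs(); p,d=bot.camera('wrist'); i,M=T('wrist',o); np.savez('w15.npz',p=p,d=d,M=M); save('w15',p,None,1.25)"
```

```text
clk 27.45 nose [ 0.8 91.  -6.9] axis@TCP [  0.7 -36.7  -6. ] axis at mouth [ 0.8 -6.2] yaw(+=nose to +X) 0.04 pitch up -0.41 F [ 0.8 -3.8 -0.6] tq [-0.74 -0.23  0.04] w -0.0003
tilt [ 0.003  -0.0019 -1.    ]
```

View pics/w15.png

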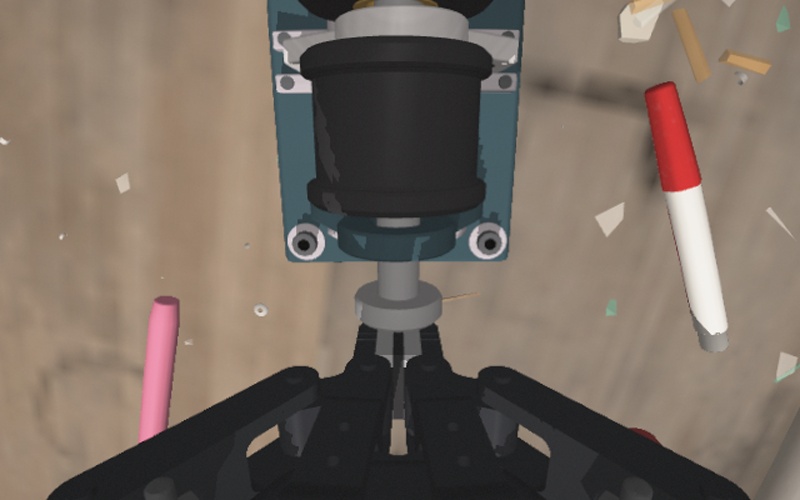

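>>> {"name": "move_arm", "arguments": {
  "series": [
    [[-0.08,0.3,0,0.1,0.1,0,0],[-0.06,0.3,0,0,0,0,0],[-0.05,0.25,0,0,0,0,0],[0,0,0,0,0,0,0],[0,0,0,0,0,0,0]]
  ]
}}

```text
clock: 28.0
eef_pos: [0.5889, -0.0039, 0.0512]
tool_rot: [0.642, 0.767, 0.0, 0.001]
ft_force: [1.5, -4.6, -0.5]
grip_width: -0.0001
```

```bash
python3 n.py
```

```text
clk 28.00 nose [ 0.9 99.7 -6.8] axis@TCP [  0.8 -28.   -6. ] axis at mouth [ 0.8 -6.2] yaw(+=nose to +X) 0.07 pitch up -0.37 F [ 1.5 -4.6 -0.5] tq [-0.82 -0.33  0.07] w -0.0001
tilt [ 0.002  -0.0014 -1.    ]
```

Shoulder is about 9 mm from home. Continuing gently.

>>> {"name": "move_arm", "arguments": {
  "series": [
    [[-0.07,0.25,0,0.1,0.1,0,0],[-0.05,0.25,0,0,0,0,0],[-0.03,0.15,0,0,0,0,0],[0,0,0,0,0,0,0],[0,0,0,0,0,0,0]]
  ]
}}

```text
clock: 28.5
eef_pos: [0.5875, 0.0029, 0.0512]
tool_rot: [0.642, 0.767, 0.0, 0.0]
ft_force: [2.0, -2.9, -1.5]
grip_width: -0.0001
```

```bash
python3 n.py
```

```text
clk 28.50 nose [  0.8 106.6  -6.6] axis@TCP [  0.6 -21.1  -6. ] axis at mouth [ 0.7 -6.1] yaw(+=nose to +X) 0.08 pitch up -0.28 F [ 2.  -2.9 -1.5] tq [-0.87 -0.39  0.01] w -0.0001
tilt [ 6.e-04 -1.e-04 -1.e+00]
```

>>> {"name": "move_arm", "arguments": {
  "series": [
    [[-0.04,0.15,0,0,0,0,0],[-0.03,0.15,0,0,0,0,0],[-0.02,0.1,0,0,0,0,0],[0,0,0,0,0,0,0],[0,0,0,0,0,0,0]]
  ]
}}

```text
clock: 29.0
eef_pos: [0.5872, 0.0041, 0.0513]
tool_rot: [0.643, 0.766, -0.002, 0.003]
ft_force: [2.4, -4.2, -1.0]
grip_width: -0.0
```

```bash
python3 n.py; python3 -c "
from h import *
o=bot.get_obs(); p,d=bot.camera('wrist'); i,M=T('wrist',o); np.savez('w16.npz',p=p,d=d,M=M); save('w16',p,(240,100,400,340),2.5)"
```

```text
clk 29.00 nose [  1.  107.8  -7.3] axis@TCP [  0.5 -19.9  -5.9] axis at mouth [ 0.6 -6.1] yaw(+=nose to +X) 0.22 pitch up -0.61 F [ 2.4 -4.2 -1. ] tq [-0.83 -0.39 -0.1 ] w -0.0
tilt [ 0.0019 -0.0057 -1.    ]
```

View pics/w16.png

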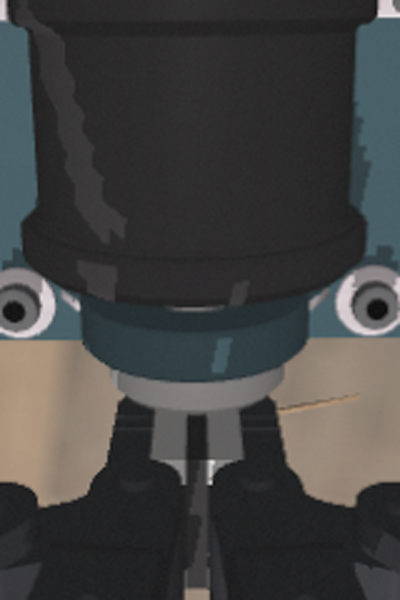

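>>> {"name": "move_arm", "arguments": {
  "series": [
    [[-0.06,0.3,0,0.3,0.1,0,0],[-0.06,0.3,0,0,0,0,0],[-0.06,0.3,0,0.2,0,0,0],[-0.06,0.3,0,0,0,0,0],[0,0,0,0,0,0,0]]
  ]
}}

```text
clock: 29.55
eef_pos: [0.5871, 0.0036, 0.0515]
tool_rot: [0.647, 0.763, -0.007, 0.009]
ft_force: [0.2, 0.4, -0.1]
grip_width: 0.0001
```

```bash
python3 n.py
```

```text
clk 29.55 nose [  2.  107.4  -9.2] axis@TCP [  0.4 -20.3  -5.7] axis at mouth [ 0.6 -6.3] yaw(+=nose to +X) 0.75 pitch up -1.56 F [ 0.2  0.4 -0.1] tq [-0.   -0.04  0.01] w 0.0001
tilt [ 0.0046 -0.022  -0.9997]
```

```bash
python3 -c "
from h import *
o=bot.get_obs(); p,d=bot.camera('wrist'); i,M=T('wrist',o); np.savez('w17.npz',p=p,d=d,M=M); save('w17',p,None,1.25)
p,d=bot.camera('scene'); save('s2',p,(260,100,420,220),5)
print(o['joint_pos'].round(3),o['joint_vel'].round(3),o['tau'].round(1),o['ft_force'],o['clock'])
o=bot.get_obs();print(o['eef_pos'],o['tool_rot'].round(4),o['ft_force'])"; python3 n.py
```

```text
[ 0.018  0.54  -0.04   0.987 -0.022  1.424] [-0.008  0.001 -0.002  0.006 -0.002  0.   ] [  0.4 -47.8  21.6   0.2  -0.    0. ] [ 0.20904117  0.35730573 -0.07395805] 29.55
[0.58704565 0.0037162  0.05151747] [ 0.6463  0.763  -0.007   0.0089] [ 1.81834131 -5.3829639  -1.30212729]
clk 29.65 nose [  1.9 107.5  -9.2] axis@TCP [  0.3 -20.1  -5.7] axis at mouth [ 0.6 -6.2] yaw(+=nose to +X) 0.73 pitch up -1.57 F [ 1.8 -5.4 -1.3] tq [-0.92 -0.33  0.04] w 0.0003
tilt [ 0.0045 -0.0223 -0.9997]
```

View pics/w17.png

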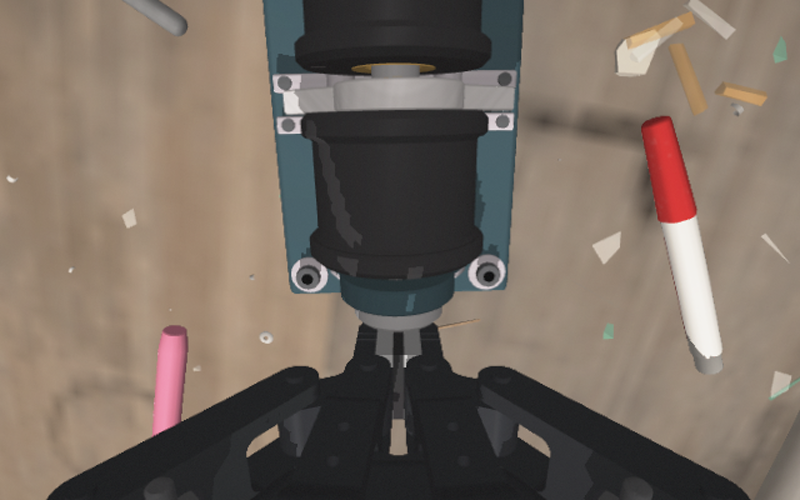

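View pics/s2.png

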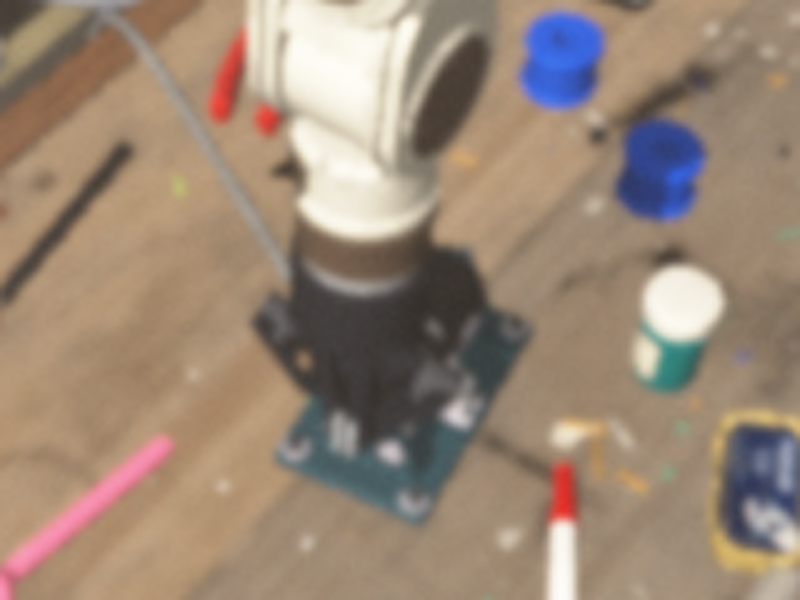

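```bash
for w in w16 w17; do W=$w python3 - <<'E'
from fit import *
c=np.array([.5827,.0235]); X=(C[...,:2]-c)@ex; Y=(C[...,:2]-c)@ey
s=(u>260)&(u<380)&(v>200)&(v<272)&(Z>.03)&(Z<.085)
for y in np.arange(-.016,.012,.001):
    t=s&(abs(Y-y)<.0005)
    if t.sum()>3: print(y.round(3),t.sum(),X[t].min().round(4),X[t].max().round(4),Z[t].max().round(4),p[t].mean(0).round(0))
E
echo; done
```

```text
-0.014 10 -0.0087 0.0141 0.071 [44. 44. 45.]
-0.013 303 -0.0131 0.0141 0.073 [43. 43. 44.]
-0.012 41 -0.013 0.014 0.0737 [40. 41. 41.]
-0.009 206 -0.0103 0.0118 0.0802 [86. 85. 85.]
-0.008 97 -0.0096 0.0144 0.0814 [91. 89. 89.]
-0.007 139 -0.0138 0.015 0.0774 [121. 118. 117.]
-0.006 156 -0.0137 0.0149 0.0779 [122. 119. 119.]
-0.005 163 -0.0138 0.0229 0.0776 [122. 119. 119.]
-0.004 171 -0.0264 0.0271 0.0778 [125. 122. 122.]
-0.003 119 -0.0265 0.0271 0.0776 [120. 118. 119.]
-0.002 5 -0.0228 0.025 0.0776 [116. 117. 118.]
-0.001 37 -0.0268 0.0284 0.0804 [63. 72. 75.]
0.0 174 -0.0253 0.0269 0.0818 [53. 65. 68.]
0.001 222 -0.0221 0.0225 0.0818 [49. 63. 68.]
0.002 225 -0.0177 0.0188 0.0821 [49. 64. 68.]
0.003 235 -0.0185 0.0188 0.0821 [49. 63. 68.]
0.004 210 -0.0183 0.0186 0.082 [49. 64. 68.]
0.005 225 -0.0182 0.0185 0.0822 [49. 63. 68.]
0.006 270 -0.0183 0.0192 0.0821 [53. 66. 70.]
0.007 891 -0.0185 0.0189 0.0826 [41. 52. 56.]
0.008 75 -0.0158 0.0181 0.0817 [40. 50. 53.]

-0.014 52 -0.0125 0.0141 0.071 [46. 45. 45.]
-0.013 292 -0.0132 0.0139 0.0732 [42. 42. 43.]
-0.012 18 -0.0131 -0.0066 0
[... 162 characters left out ...]
0.006 161 -0.0138 0.0149 0.0773 [123. 120. 119.]
-0.005 158 -0.0227 0.0264 0.0774 [122. 120. 119.]
-0.004 161 -0.0265 0.0271 0.0775 [123. 121. 121.]
-0.003 103 -0.0264 0.0271 0.0781 [120. 118. 118.]
-0.002 10 -0.0242 0.0269 0.0773 [101. 102. 104.]
-0.001 27 -0.0216 0.025 0.0804 [64. 72. 74.]
0.0 162 -0.0222 0.0236 0.0815 [53. 65. 68.]
0.001 212 -0.0178 0.0218 0.0819 [49. 63. 67.]
0.002 226 -0.0183 0.0188 0.0822 [49. 64. 68.]
0.003 224 -0.0183 0.0187 0.0821 [49. 63. 68.]
0.004 218 -0.0181 0.0186 0.0825 [49. 63. 68.]
0.005 218 -0.018 0.0185 0.0823 [50. 64. 69.]
0.006 271 -0.0179 0.0189 0.0827 [49. 63. 67.]
0.007 850 -0.0181 0.019 0.0821 [41. 52. 55.]
0.008 78 -0.017 0.0177 0.0817 [40. 50. 53.]
```

Between the two pushes the head stayed put at Y −8.5 to −0.5 mm, so it is flush with the cheek. I back off and inspect.

>>> {"name": "move_arm", "arguments": {
  "series": [
    [[0.05,-0.3,0,0,0,0,0],[0.18,-1,0,0.6,0,0,0],[0.36,-2,0,0.6,0,0,0],[0.3,-1.8,2,0,0,0,0],[0,0,4,0,0,0,0]]
  ]
}}

```text
clock: 30.15
eef_pos: [0.5888, -0.0439, 0.1058]
tool_rot: [0.644, 0.765, 0.0, -0.009]
ft_force: [0.4, 0.0, -0.3]
grip_width: -0.0001
```

>>> {"name": "move_arm", "arguments": {
  "series": [
    [[0,0,4,0,0,0,0],[0,0,4,0,0,0,0],[0,1.5,3,0,0,0,0],[0,1.5,0,0,0,0,0],[0,0,0,0,0,0,0]]
  ]
}}

```text
clock: 30.65
eef_pos: [0.5889, -0.0134, 0.2251]
tool_rot: [0.644, 0.765, 0.005, -0.01]
ft_force: [0.2, -0.7, -0.7]
grip_width: 0.0001
```

```bash
python3 -c "
from h import *
o=bot.get_obs(); p,d=bot.camera('wrist'); i,M=T('wrist',o); np.savez('w18.npz',p=p,d=d,M=M); save('w18',p,None,1.25)
goal(*o['eef_pos'],10.4); print(o['eef_pos'])"
```

```text
clock 30.7 d cm [-0.02  0.08 -0.01] rot [-1.16 -0.46  0.69] F [0.2 0.4 0.4] w -0.0001 q [-0.03  0.43  0.26  1.41  0.02  1.37]
[ 0.58890907 -0.01344517  0.22507059]
```

View pics/w18.png

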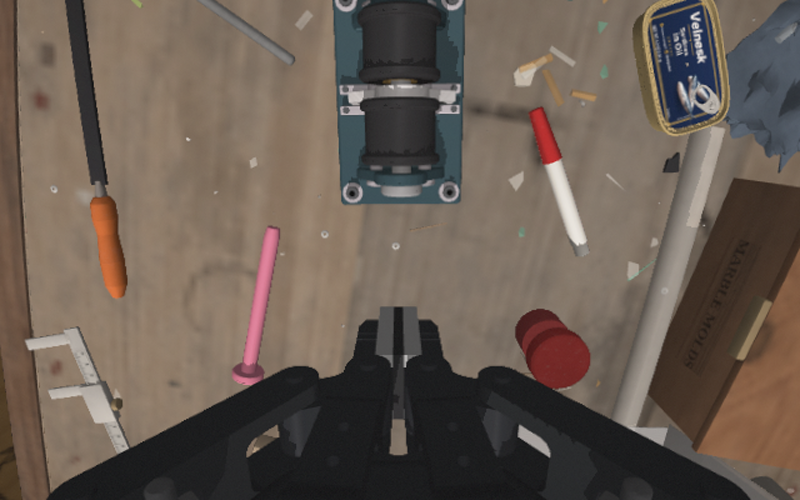

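>>> {"name": "move_arm", "arguments": {
  "series": [
    [[-0.8,4.5,0,-0.4,-0.2,0,0.3],[-0.8,4.5,0,-0.4,0,0,0.3],[-0.8,4.5,0,-0.3,0,0,0.3],[-0.4,2,0,0,0,0,0.3],[0,0,0,0,0,0,0.3]]
  ]
}}

```text
clock: 31.2
eef_pos: [0.5561, 0.1411, 0.216]
tool_rot: [0.647, 0.763, -0.007, -0.007]
ft_force: [1.0, -1.3, 0.5]
grip_width: 0.0258
```

```bash
W=w19 python3 - <<'E'
from h import *
o=bot.get_obs(); p,d=bot.camera('wrist'); i,M=T('wrist',o); np.savez('w19.npz',p=p,d=d,M=M)
save('w19',p,(240,40,440,330),2.05)
from fit import *
c=np.array([.5827,.0235]); X=(C[...,:2]-c)@ex; Y=(C[...,:2]-c)@ey
s=(Z>.045)&(Z<.09)&(abs(X)<.03)
for y in np.arange(-.012,.15,.002):
    t=s&(abs(Y-y)<.001)
    if t.sum()>3 and (y<.004 or y>.112 or .056<y<.07): print(y.round(3),t.sum(),X[t].min().round(4),X[t].max().round(4),Z[t].max().round(4))
E
```

```text
-0.008 25 -0.0132 0.014 0.0773
-0.006 46 -0.012 0.0151 0.077
-0.004 16 -0.008 0.0128 0.0776
0.0 51 -0.0179 0.0179 0.0824
0.002 65 -0.0179 0.0178 0.0821
0.056 209 -0.0277 0.0287 0.0892
0.058 237 -0.0296 0.0297 0.0875
0.06 89 -0.0295 0.0296 0.0822
0.062 77 -0.0295 0.0296 0.0822
0.064 102 -0.0294 0.0297 0.0817
0.066 46 -0.0293 0.0162 0.0812
0.114 326 -0.0259 0.0264 0.0871
0.116 70 -0.0218 0.0223 0.0828
0.118 100 -0.0217 0.0223 0.0818
0.12 108 -0.0217 0.0222 0.0823
0.122 148 -0.0226 0.0223 0.0816
0.124 267 -0.0205 0.0222 0.0806
0.126 32 -0.0052 0.0074 0.0697
0.128 30 -0.0051 0.0074 0.0695
0.13 35 -0.0051 0.0074 0.0688
0.132 33 -0.0051 0.0074 0.0691
0.134 35 -0.0051 0.0075 0.0693
0.136 32 -0.005 0.0075 0.0689
0.138 33 -0.005 0.0066 0.068
0.14 32 -0.0041 0.0066 0.0679
0.142 22 -0.0041 0.0058 0.0664
```

View pics/w19.png

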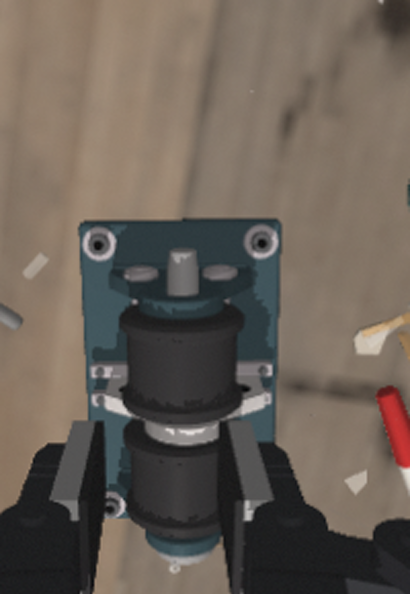

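The nose stands 18 mm out of the left cheek, with its tip about 142 mm from the mouth. The middle cheek is back in line and the hand is clear, so I hand the job in.

```bash
python3 -c "
from h import *
print(bot.get_obs()['clock'],bot.get_obs()['ft_force']); print(bot.job_done())"
```

```text
31.25 [-0.23037604 -0.17892931 -0.71351257]
the job is handed in; nothing more can be done
None
```

The roller rest is back together and the job was handed in at about 31 s of the 67 s allowed.

**What I did**
- **Loose roller:** I set the dark roller down in the left-hand bay on the tie rods. Depth put its centre at 60 mm before I let go.
- **Axle:** I took the steel axle off the brick and threaded it from the right. The camera showed the middle cheek about 2.9 mm behind line, so I angled the nose about 3° into its bore and then straightened the axle to draw the cheek back.
- **Last stretch:** I let go and pushed the head the last 29 mm with shut fingers. The wrist force read no more than about 6 N whenever I checked it during the threading and push.

**Last checks**
- The nose tip is about 142 mm from the mouth, which is 18 mm out of the left cheek as it should be.
- The head spans about −8.5 to −0.5 mm against the right cheek, so it sits flush within the 1–2 mm the measurement is good for.
- The middle cheek is centred to within 0.5 mm.
- The hand is clear and holding nothing. I never touched the two jars or the look-alikes.

**One disagreement:** during a final firmer push the hand tilted about 1.3° and one force reading came back near zero; the next read about −5 N. The head did not move, so I took it as already home and backed off.

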